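# Slide the top steel blank off the pile and butt it into the marking-out corner

### The arm

A 6-joint arm with a two-finger parallel gripper is mounted at the origin on the work surface. World frame = base frame: x ahead of the robot, y to its left, z up, the work surface at z = 0. Lengths are in m, angles in rad, forces in N, time in s.
With the tool pointing down it reaches from about 0.275 to 0.85 m from the base axis. Payload 5.2 kg.
Tool frame: the origin (TCP) lies midway between the tips of the shut fingers; the grasp point (between the pads) lies 19 mm behind it (robot.grip_point_offset is the distance from the TCP to the grasp point, in m); z points along the fingers, y is the direction in which the jaws open and shut (so a half turn about z gives the same grasp; the last joint's range is limited). The gripper opens to 85 mm and grips with 20 to 120 N. Pads are 22 mm wide; open, the fingers measure 114 mm over their backs; the gripper's body (76 mm by 85 mm) begins 54 mm behind the grasp point. The pads swing forward as they close: fully open they stand 13 mm farther back than shut.
Start: joints at [-1.463, 0.259, 1.535, -0, 1.348, -0.203], TCP at [0.168, -0.524, 0.231] pointing down, gripper open.
Joint ranges: [-3.14, 3.14], [-0.91, 2.08], [0.19, 2.58], [-1.22, 4.36], [0.22, 2.71], [-3.12, 3.12]. Speed limits (rad/s): [2.57, 2.57, 3.14, 3.14, 3.14, 3.14].

### API

Orientations are given as [roll, pitch, yaw] about the fixed x, y, z axes, in that order (R = Rz(yaw) Ry(pitch) Rx(roll)).
In Python, from cell import robot, cams gives the robot as it stands.
- The arm moves only by the tool apply_moves, never from a script. Its argument "moves" is a list of rows, each an object with "delta_pos": the shift along the tool's x, y, z in mm, a list of three; "delta_rot": the turn, a rotation vector about the tool's x, y, z in units of 6 degrees (1.0 is 6 degrees), a list of three. In form: [{"delta_pos": [dx, dy, dz], "delta_rot": [rx, ry, rz]}, ...]. A call has exactly 10 rows; each row shifts and turns the pose as measured when the row begins, along the tool's axes as they then stand; what a row does not reach is not made up. A row lasts 1/12 s, in which the tool goes at most 41.7 mm and 7.16 degrees, less where a joint would pass 70% of its speed; a pose out of reach is approached as far as the arm can. A call with a gripper value outside its range is refused whole. "claw" is the closure, from 0 (fully open) to 1 (shut), set as the call begins (left out, the last holds). The fingers move at their own pace and stop on an object; the grip force is fixed at half the most. Time passes only in rows, so rows that do not move let the fingers close, or fill a call up. It gives the time, the measured TCP pose, the force and the opening at its end, in the units of the state.
- robot.observe(): the state, without advancing time (a new reading comes with each control period).
- cams.camera(name): name is "scene" or "top" or "wrist"; returns a dict with "frame" (384x512x3 uint8, blue, green, red), "depth" (384x512 float32, m along the optical axis (not along the pixel's ray), 0 where there is no reading), "fx", "fy", "cx", "cy" (pixels), "R" (3x3) and "t" (3): a world point X has camera coordinates R X + t. Camera axes: x right, y down, z forward; pixel columns grow to the right and rows downward; lengths in m; the calibration is good to about 2 mm. A picture is of the moment at which its call begins.
- robot.sign_off(): hands the job in, once; it reports no verdict.
The state is a dict: "clock": time; "joint_pos": joint angles; "dq": joint speeds; "effort": joint torques, N m; "tcp_pos": TCP position; "eef_rot": TCP orientation; "force": force on the tool from outside, world axes, zero at the start; "torque": the same for the moment, N m; "finger_gap": opening from 0.0 (shut) to 1.0 (fully open).
Only numpy, scipy, OpenCV 4.12 (cv2) and the standard library are available. Lean on these libraries where they do the work, as an engineer would, in place of code of your own. Each camera call takes 0.05 s, during which the arm holds its last target. There are 200 camera calls.

### The job

Slide the top steel blank flat off the pile in the stock tray, without lifting it and without dragging the ones beneath along, onto the marking-out plate beside it, and butt it up squarely so that it lies snug against both the back fence and the end stop. Press and push only lightly so that the ground faces are not scored, and leave the rest of the pile, the hammer, the mug and the punch where they are.

Things in the scene. Friction and masses are not known exactly. Their poses are not given: they have to be found in the camera images.
- plate: Dark cast marking-out plate, fixed: 240 mm (its x) by 125 mm (its y), working face 40 mm above the bench. Origin at bench level under its middle. A steel fence is bolted along its +y edge: contact face at y = +40 mm, looking to -y, 12 mm high above the working face. The -y edge (y = -62.5 mm) faces the tray. A blank snug on the fence has its centre at y = +10 mm.
- end_stop: Steel end stop, 22 x 48 x 12 mm high, clamped fixed on the plate near its +x end beside the fence, square to it. Origin at the foot of its contact face, which looks to -x; its axes are parallel to the plate's. A blank snug against it has its centre 75 mm to -x of this origin.
- tray: Grey sheet-steel stock tray, fixed, at the plate's -y side, turned up to 0.06 rad from it; 4 to 18 mm gap between pile and plate. Origin at bench level under the pile. Inside 158 mm long (x), back wall at y = -35 mm, open towards the plate (+y). Its three 3 mm walls stand 54 to 55 mm above the bench, 5 mm above the pile, so the blanks' back and end edges cannot be reached there.
- blank_top: Top blank: plain oiled flat steel 150 (its x) x 60 (its y) x 6 mm, 0.42 kg, loose. Origin at its centre, half-way up. Its underside starts 3 to 4 mm above the plate's face; it tips a little, then settles by that much on leaving the pile. Fingertips pressed on its middle with 10 to 16 N drag it along and the one beneath stays; less slips, 30 N scores it. Contact is stiff: 1 mm too low is far too hard.
- blank_2: Second blank, directly under the top one: same size, loose; origin at its centre.
- blank_3: Third blank from the top: same size, loose; origin at its centre.
- blank_4: Fourth blank from the top: same size, loose; origin at its centre.
- blank_5: Lowest blank of the pile: same size, loose; origin at its centre.
- hammer: Hand hammer, 270 mm long, lying on the bench beyond the fence, a bystander.
- mug: Blue enamelled mug, 72 mm wide and 75 mm high, standing on the bench beyond the plate's +x end, a bystander. Origin at the centre of its foot.
- punch: Steel hand punch, 135 mm long and 16 mm thick, lying on the bench beyond the plate's +x end, a bystander.
Not all that is in view belongs to the job. What is shaped like the blank_top but red is not meant.

How it is judged:
By the outcome, as a careful person would: the job done as asked, in the order asked, and still so for the second after the job is handed in, with the robot touching nothing.
It also fails if it takes over 61 s, if anything falls off the work surface, if the arm or the gripper's body presses on something with over 40 N, if the wrist force passes 120 N, or if a joint passes its speed limit or range.

## Working session

There is one attempt and no reset: what is moved stays moved. The work goes in short steps, Python scripts to look and compute and a tool call to move; the robot and the scene stay as the last step left them, time stands still between calls to the robot, and variables do not carry over. Pictures are saved under pics/ and viewed, about 8 in all and at most 12, crops included, and the job is handed in when it is done.

Besides the shell and the picture viewer there is one more tool, called after "Call:" by a JSON object that holds its "method" and its "body", one argument or row to a line. apply_moves: Moves the arm, as the interface text tells. Its arguments: {"type":"object","properties":{"moves":{"type":"array","items":{"type":"object","properties":{"delta_pos":{"type":"array","items":{"type":"number"}},"delta_rot":{"type":"array","items":{"type":"number"}}}}},"claw":{"type":"number"}},"required":["moves"]}

```bash
ls; mkdir -p pics; cat > h.py <<'E'
import numpy as np, cv2
from cell import robot, cams
def cloud(c):
    d=c["depth"]; v,u=np.mgrid[:d.shape[0],:d.shape[1]]
    P=np.stack([(u-c["cx"])/c["fx"]*d,(v-c["cy"])/c["fy"]*d,d],-1)
    return (P-c["t"])@c["R"]
def proj(c,X):
    p=np.asarray(X)@c["R"].T+c["t"]; return np.stack([p[...,0]/p[...,2]*c["fx"]+c["cx"],p[...,1]/p[...,2]*c["fy"]+c["cy"]],-1)
E
python3 - <<'E'
from h import *
print(robot.observe())
for n in("top","scene"):
    c=cams.camera(n); np.savez("/tmp/%s0.npz"%n,**c); cv2.imwrite(f"pics/{n}0.png",c["frame"]); print(n,c["fx"],c["t"],c["R"].round(2).tolist())
E
```

```text
pics
{'clock': 0.0, 'joint_pos': array([-1.46281024e+00,  2.59331501e-01,  1.53613062e+00, -3.80071480e-05,
        1.34800140e+00, -2.02751714e-01]), 'dq': array([-0.00096883, -0.0004619 ,  0.00141442, -0.00092271, -0.00131719,
        0.00017043]), 'effort': array([-1.66877307e-03, -4.46039701e+01, -2.90575093e+01, -3.13189430e-04,
        1.15447314e-02,  4.16135308e-06]), 'tcp_pos': array([ 0.16814259, -0.52308617,  0.23046182]), 'eef_rot': array([-3.13975265e+00, -3.40435200e-04,  3.10745923e-01]), 'force': array([-0.14089644, -0.99792734, -0.96404137]), 'torque': array([0.01040146, 0.0273579 , 0.02241942]), 'finger_gap': 1.0003934244820518}
top 416.58037767375544 [0.03714807 0.57662398 1.01289611] [[-0.0, -1.0, 0.01], [-0.99, -0.0, -0.12], [0.12, -0.01, -0.99]]
scene 428.8678997937769 [ 0.37997484 -0.26620926  1.19885485] [[-0.72, 0.7, -0.0], [0.5, 0.51, -0.7], [-0.49, -0.5, -0.71]]
```

View pics/top0.png

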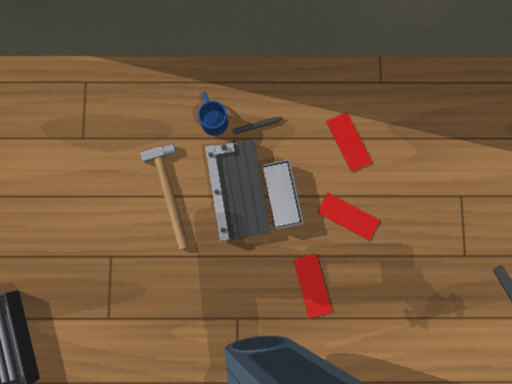

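View pics/scene0.png

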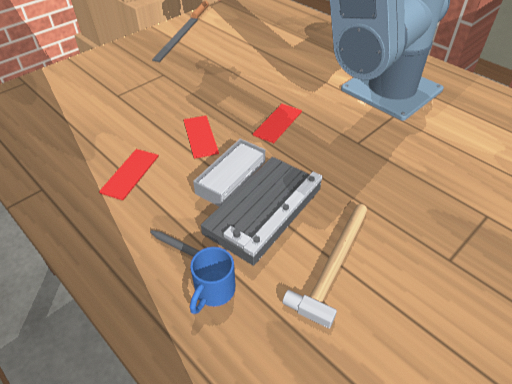

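The top view shows the tray with the grey pile at (283,194), the plate at (240,190), the fence at its left and the end stop at about (225,148). What could be taken for the top blank: the grey one in the tray (283,194), and the red ones at (349,142), (349,216) and (313,285). I choose the grey one. Next come the coarse positions.

```bash
python3 - <<'E'
from h import *
c=dict(np.load("/tmp/top0.npz")); P=cloud(c)
for u,v in [(283,194),(268,167),(286,163),(301,224),(277,228),(255,190),(240,142),(267,232),(222,236),(208,147),(214,180),(226,150),(229,170)]:
    print(u,v,P[v,u].round(4))
s=(P[...,2]>.042)&(P[...,2]<.056)&(np.abs(P[...,0]-P[194,283,0])<.12)&(np.abs(P[...,1]-P[194,283,1])<.06)
print(s.sum())
z=P[150:235,205:305,2]; print(np.histogram(z,bins=np.arange(0,.08,.004)))
f=cv2.resize(c["frame"][125:250,190:320],None,fx=5,fy=4.6,interpolation=cv2.INTER_CUBIC); cv2.imwrite("pics/crop.png",f)
s=robot.observe(); 
E
```

```text
283 194 [ 0.5646 -0.0425  0.0484]
268 167 [ 0.6328 -0.0056  0.0476]
286 163 [ 0.6421 -0.0504  0.0528]
301 224 [ 4.924e-01 -9.230e-02 -1.000e-04]
277 228 [ 0.4804 -0.0267  0.0521]
255 190 [0.5762 0.0269 0.036 ]
240 142 [0.6992 0.065  0.0377]
267 232 [ 0.4709 -0.0027  0.0395]
222 236 [0.4609 0.1081 0.0495]
208 147 [0.6824 0.1448 0.0536]
214 180 [0.599  0.1289 0.0525]
226 150 [0.6755 0.0998 0.0507]
229 170 [0.627  0.0926 0.0366]
1699
(array([1048,   46,    0,    9,   47,   22,   27,   32,  102, 1755, 1643,
        430, 1443,  581,   87,   14,    0,    0,    0]), array([0.   , 0.004, 0.008, 0.012, 0.016, 0.02 , 0.024, 0.028, 0.032,
       0.036, 0.04 , 0.044, 0.048, 0.052, 0.056, 0.06 , 0.064, 0.068,
       0.072, 0.076]))
```

View pics/crop.png

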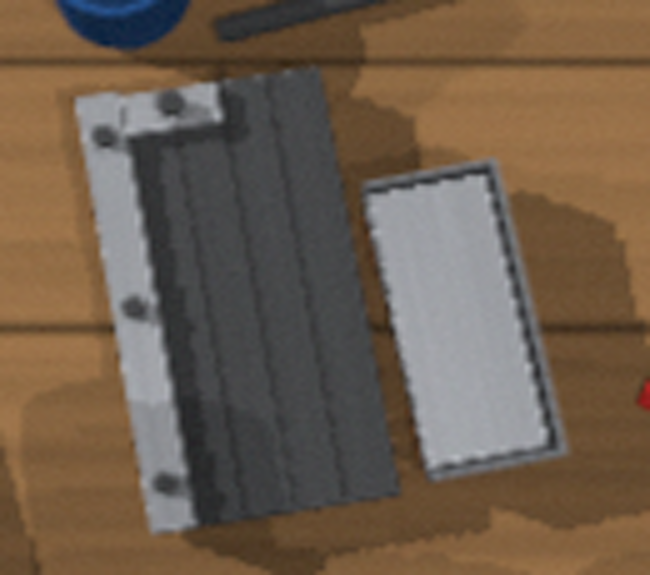

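The crop shows the grey blank lying in the tray (centre about (460,320)), so it is the right one and not red. The plate's yaw is about 0.14. I move over it to take a wrist view.

Call:
{"method": "apply_moves", "body": {
  "moves": [
    {"delta_pos":[26,-20.5,0],"delta_rot":[0,0,-1.1]},
    {"delta_pos":[28,-17.5,0],"delta_rot":[0,0,-1.1]},
    {"delta_pos":[30,-14,0],"delta_rot":[0,0,-1.1]},
    {"delta_pos":[31,-10.5,0],"delta_rot":[0,0,-1.1]},
    {"delta_pos":[32,-7,0],"delta_rot":[0,0,-1.1]},
    {"delta_pos":[33,-3,0],"delta_rot":[0,0,-1.1]},
    {"delta_pos":[33,0.5,0],"delta_rot":[0,0,-1.1]},
    {"delta_pos":[33,4.5,0],"delta_rot":[0,0,-1.1]},
    {"delta_pos":[32,8,0],"delta_rot":[0,0,-1.1]},
    {"delta_pos":[31,12,0],"delta_rot":[0,0,-1.1]}
  ],
  "claw": 0.5
}}

```text
clock: 0.93
tcp_pos: [0.3481, -0.2373, 0.226]
eef_rot: [-3.137, -0.007, 1.503]
force: [1.3, -0.8, 0.1]
finger_gap: 0.496
```

Call:
{"method": "apply_moves", "body": {
  "moves": [
    {"delta_pos":[26,18,0],"delta_rot":[0,0,-0.2]},
    {"delta_pos":[26,18,0],"delta_rot":[0,0,-0.2]},
    {"delta_pos":[26,18,0],"delta_rot":[0,0,-0.2]},
    {"delta_pos":[26,18,0],"delta_rot":[0,0,-0.2]},
    {"delta_pos":[26,18,0],"delta_rot":[0,0,-0.2]},
    {"delta_pos":[26,18,0],"delta_rot":[0,0,-0.2]},
    {"delta_pos":[26,18,0],"delta_rot":[0,0,-0.2]},
    {"delta_pos":[26,18,0],"delta_rot":[0,0,-0.2]},
    {"delta_pos":[26,18,0],"delta_rot":[0,0,-0.2]},
    {"delta_pos":[20,15,0],"delta_rot":[0,0,-0.1]}
  ]
}}

```text
clock: 1.77
tcp_pos: [0.5203, 0.0401, 0.2248]
eef_rot: [-3.135, -0.01, 1.72]
force: [0.2, -0.2, 0.2]
finger_gap: 0.499
```

```bash
python3 - <<'E'
from h import *
s=robot.observe(); print(s["tcp_pos"],s["eef_rot"],s["force"],s["dq"].round(3))
c=cams.camera("wrist"); np.savez("/tmp/w0.npz",**c); cv2.imwrite("pics/w0.png",c["frame"]); print(c["fx"],-c["R"].T@c["t"],c["R"].round(2).tolist())
E
```

```text
[0.52025964 0.04011324 0.22481189] [-3.13510455 -0.01036501  1.71974704] [ 0.19215396 -0.22543579  0.16068768] [ 0.584  0.3   -0.375 -0.009  0.081  0.451]
291.84873226752813 [0.51053458 0.1073242  0.36895241] [[0.99, 0.15, -0.01], [0.15, -0.95, 0.26], [0.03, -0.26, -0.97]]
```

View pics/w0.png

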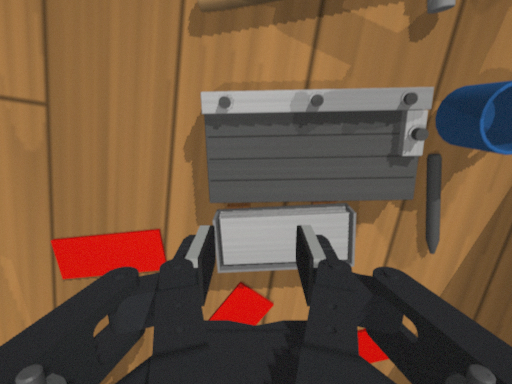

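The wrist view shows the whole tray and plate. The blank spans about (218–352, 208–265), the fence face runs along row 110, and the stop face is at about (402,135). I level the tool while holding still, then rectify metrically.

Call:
{"method": "apply_moves", "body": {
  "moves": [
    {"delta_pos":[0,0,0],"delta_rot":[-0.06,-0.1,0]},
    {"delta_pos":[0,0,0],"delta_rot":[0,0,0]},
    {"delta_pos":[0,0,0],"delta_rot":[0,0,0]},
    {"delta_pos":[0,0,0],"delta_rot":[0,0,0]},
    {"delta_pos":[0,0,0],"delta_rot":[0,0,0]},
    {"delta_pos":[0,0,0],"delta_rot":[0,0,0]},
    {"delta_pos":[0,0,0],"delta_rot":[0,0,0]},
    {"delta_pos":[0,0,0],"delta_rot":[0,0,0]},
    {"delta_pos":[0,0,0],"delta_rot":[0,0,0]},
    {"delta_pos":[0,0,0],"delta_rot":[0,0,0]}
  ]
}}

```text
clock: 2.65
tcp_pos: [0.5198, 0.0407, 0.2235]
eef_rot: [-3.14, -0.001, 1.719]
force: [0.9, 0.0, 0.1]
finger_gap: 0.498
```

```bash
cat >> h.py <<'E'
# rectified picture: S px/mm, frame origin O (world xy), yaw a, plane height z; returns gray image with +x right, +y up
O=np.array([.565,.02]); A=.14; S=3; W,H=300,220
def rect(c,z,O=O,A=A):
    v,u=np.mgrid[:H*S,:W*S]; lx=(u/S-W/2)/1e3; ly=-(v/S-H/2)/1e3
    X=np.stack([O[0]+lx*np.cos(A)-ly*np.sin(A),O[1]+lx*np.sin(A)+ly*np.cos(A),np.full(lx.shape,z)],-1)
    p=proj(c,X).astype(np.float32); return cv2.remap(c["frame"],p[...,0],p[...,1],cv2.INTER_CUBIC)
def loc(u,v): return u/S-W/2, -(v/S-H/2)   # mm
def edge(img,axis,lo,hi,r0,r1,sign,step=3):
    """line fit of strongest gradient of given sign; axis 0: search along rows (v) for columns lo..hi ; 1: along columns. args local mm"""
    g=cv2.GaussianBlur(cv2.cvtColor(img,cv2.COLOR_BGR2GRAY).astype(float),(0,0),2)
    pts=[]
    for q in np.arange(lo,hi,step):
        r=np.arange(r0,r1,.1)
        x,y=(np.full_like(r,q),r) if axis==0 else (r,np.full_like(r,q))
        u=(x+W/2)*S; v=(H/2-y)*S
        pr=cv2.remap(g.astype(np.float32),u.astype(np.float32)[None],v.astype(np.float32)[None],cv2.INTER_LINEAR)[0]
        d=np.gradient(pr)*sign; k=d.argmax(); pts.append((q,r[k]))
    p=np.array(pts); m=np.ones(len(p),bool)
    for _ in range(5):
        f=np.polyfit(p[m,0],p[m,1],1); e=np.abs(np.polyval(f,p[:,0])-p[:,1]); m=e<max(.4,1.5*np.median(e))
    return f[0],f[1],e[m].std(),m.mean()
E
python3 - <<'E'
from h import *
s=robot.observe(); print(s["tcp_pos"],s["eef_rot"],s["dq"].round(3))
c=cams.camera("wrist"); np.savez("/tmp/w1.npz",**c)
a=rect(c,.040); b=rect(c,.049); 
out=cv2.resize(np.where(np.arange(H*S)[:,None,None]<330,a,b)[:, :],(800,587)); 
for x in range(-140,150,20): cv2.putText(out,str(x),(int((x+150)*800/300)-8,10),0,.35,(0,255,255)); cv2.line(out,(int((x+150)*800/300),12),(int((x+150)*800/300),18),(0,255,255))
for y in range(-100,110,20): cv2.putText(out,str(y),(0,int((110-y)*587/220)+4),0,.35,(0,255,255))
cv2.imwrite("pics/r1.png",out)
P=cloud(c); ct,st=np.cos(A),np.sin(A); dx,dy=P[...,0]-O[0],P[...,1]-O[1]; lx=(dx*ct+dy*st)*1e3; ly=(-dx*st+dy*ct)*1e3
for n,x0,x1,y0,y1 in[("blank",-60,60,-80,-50),("plate",-60,80,-10,60),("fence",-100,90,92,100)]:
    m=(lx>x0)&(lx<x1)&(ly>y0)&(ly<y1)&(P[...,2]<.07); print(n,m.sum(),np.median(P[m][:,2]),P[m][:,2].std())
E
```

```text
[0.51982249 0.04074263 0.22347458] [-3.14018768e+00 -1.13480362e-03  1.71891756e+00] [-0.006 -0.002  0.001  0.     0.    -0.001]
blank 1484 0.050602232934571806 0.0006743203550363152
plate 7364 0.04100658470773472 0.0007170746581297667
fence 1441 0.053084484013179015 0.0022220992108306897
```

View pics/r1.png

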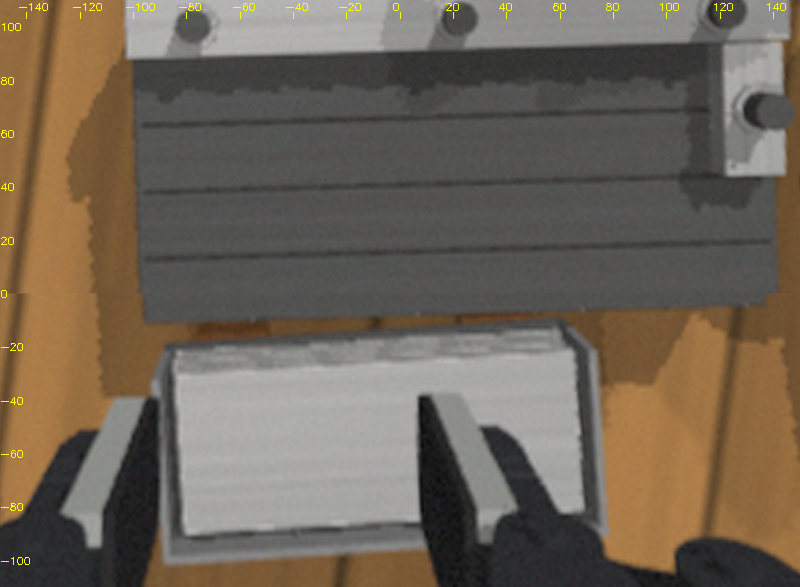

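The rectified view shows the plate's near edge at y≈−10…−4, the blank from x −84…69 and y −90…−28, and the stop face at x≈+120. Next, line fits.

```bash
cat > fit.py <<'E'
from h import *
c=dict(np.load("/tmp/w1.npz"))
a=rect(c,.040); b=rect(c,.0495); t=rect(c,.052)
E_=lambda *k:print(k[0],np.round(edge(*k[1:]),4))
E_("plate -y",a,0,-85,120,-16,2,1)   # sign + : brighter going up? tested both
E_("plate -y neg",a,0,-85,120,-16,2,-1)
E_("plate -x",a,1,5,75,-108,-92,-1)
E_("groove1",a,0,-90,130,10,25,-1)
E_("groove2",a,0,-90,100,35,50,-1)
E_("fence foot@40",a,0,-90,100,80,100,1)
E_("fence top@52",t,0,-90,100,75,95,1)
E_("stop@52",t,1,50,75,105,130,1)
E_("blank front",b,0,-75,55,-42,-22,-1)
E_("blank back",b,0,-70,0,-95,-80,1)
E_("blank left",b,1,-80,-40,-92,-76,1)
E_("blank right",b,1,-75,-40,60,75,-1)
E
python3 fit.py
```

```text
plate -y [  0.034  -10.6172   0.2138   0.6232]
plate -y neg [  0.0301 -12.622    0.2958   0.5507]
plate -x [-2.71000e-02 -9.85953e+01  8.77000e-02  8.75000e-01]
groove1 [ 0.0285 14.5282  0.1015  1.    ]
groove2 [2.87000e-02 3.96506e+01 8.26000e-02 9.84400e-01]
fence foot@40 [2.9300e-02 9.0994e+01 9.8600e-02 9.5310e-01]
fence top@52 [2.99000e-02 9.12032e+01 1.05900e-01 9.68800e-01]
stop@52 [-1.940000e-02  1.168167e+02  7.050000e-02  1.000000e+00]
blank front [  0.0574 -25.2512   0.1128   0.75  ]
blank back [ 6.63000e-02 -8.47881e+01  9.68000e-02  7.08300e-01]
blank left [-6.96000e-02 -8.71268e+01  1.03300e-01  7.14300e-01]
blank right [-5.44000e-02  6.41866e+01  7.55000e-02  8.33300e-01]
```

Call:
{"method": "apply_moves", "body": {
  "moves": [
    {"delta_pos":[-20,8,0],"delta_rot":[0,0,-0.5]},
    {"delta_pos":[-20,8,10],"delta_rot":[0,0,0]},
    {"delta_pos":[-20,8,20],"delta_rot":[0,0,0]},
    {"delta_pos":[-20,8,30],"delta_rot":[0,0,0]},
    {"delta_pos":[-2,2,30],"delta_rot":[0,0,0]},
    {"delta_pos":[0,0,30],"delta_rot":[0,0,0]},
    {"delta_pos":[0,0,20],"delta_rot":[0,0,0]},
    {"delta_pos":[0,0,0],"delta_rot":[0,0,0]},
    {"delta_pos":[0,0,0],"delta_rot":[0,0,0]},
    {"delta_pos":[0,0,0],"delta_rot":[0,0,0]}
  ]
}}

```text
clock: 3.53
tcp_pos: [0.5746, -0.0372, 0.0816]
eef_rot: [3.134, 0.002, 1.776]
force: [-0.5, 0.4, 0.1]
finger_gap: 0.497
```

```bash
cat > st.py <<'E'
from h import *
import sys
s=robot.observe(); p=s["tcp_pos"]*1e3; r=s["eef_rot"]; T=np.array(eval(sys.argv[1]))
y=r[2]; d=T[:2]-p[:2]; 
print("p",p.round(2),"r",r.round(4),"F",s["force"].round(1),"t",s["clock"])
print("tool dx,dy mm",round(d[0]*np.cos(y)+d[1]*np.sin(y),2),round(d[0]*np.sin(y)-d[1]*np.cos(y),2),"dz",round(p[2]-T[2],2))
w=(r[0]-np.pi)if r[0]>0 else r[0]+np.pi
print("rot units x,y,z",np.round(np.degrees([-w,r[1],-(T[3]-y)])/6,3))
E
python3 st.py "[564.8,-36.1,70,1.773]"
python3 - <<'E'
from h import *
c=cams.camera("wrist"); cv2.imwrite("pics/w2.png",c["frame"])
E
```

```text
p [574.61 -37.17  81.65] r [3.1344e+00 2.1000e-03 1.7755e+00] F [-0.5  0.4  0.1] t 3.5333
tool dx,dy mm 3.05 -9.39 dz 11.65
rot units x,y,z [0.068 0.02  0.024]
```

View pics/w2.png

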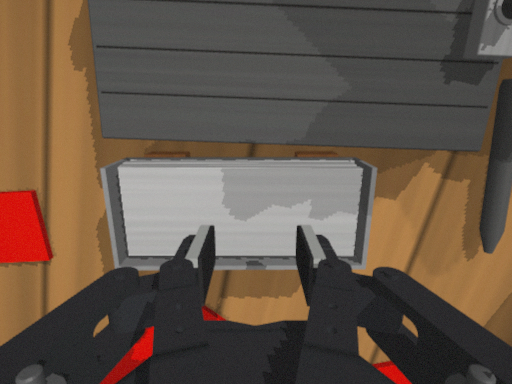

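The fingertips at columns 209 and 303 straddle column 256, while the blank is centred at about 242, which agrees with the 9 mm offset computed. I correct it and come down gently.

Call:
{"method": "apply_moves", "body": {
  "moves": [
    {"delta_pos":[3,-9.4,4],"delta_rot":[0.07,0.02,0.02]},
    {"delta_pos":[0,0,4],"delta_rot":[0,0,0]},
    {"delta_pos":[0,0,3],"delta_rot":[0,0,0]},
    {"delta_pos":[0,0,1],"delta_rot":[0,0,0]},
    {"delta_pos":[0,0,1],"delta_rot":[0,0,0]},
    {"delta_pos":[0,0,1],"delta_rot":[0,0,0]},
    {"delta_pos":[0,0,1],"delta_rot":[0,0,0]},
    {"delta_pos":[0,0,0],"delta_rot":[0,0,0]},
    {"delta_pos":[0,0,0],"delta_rot":[0,0,0]},
    {"delta_pos":[0,0,0],"delta_rot":[0,0,0]}
  ]
}}

```text
clock: 4.42
tcp_pos: [0.5682, -0.0362, 0.0724]
eef_rot: [3.131, 0.006, 1.775]
force: [0.6, -0.1, 0.6]
finger_gap: 0.502
```

```bash
python3 st.py "[564.8,-36.1,60,1.773]"
```

```text
p [568.23 -36.24  72.41] r [3.1305 0.0057 1.7748] F [ 0.6 -0.1  0.6] t 4.4167
tool dx,dy mm 0.83 -3.33 dz 12.41
rot units x,y,z [0.106 0.055 0.017]
```

Call:
{"method": "apply_moves", "body": {
  "moves": [
    {"delta_pos":[0.3,-1.5,2],"delta_rot":[0.02,0.01,0]},
    {"delta_pos":[0.3,-1.5,2],"delta_rot":[0.02,0.01,0]},
    {"delta_pos":[0.3,-1,2],"delta_rot":[0.02,0.01,0]},
    {"delta_pos":[0,-0.5,2],"delta_rot":[0.02,0.01,0]},
    {"delta_pos":[0,0,2],"delta_rot":[0.02,0.01,0]},
    {"delta_pos":[0,0,1],"delta_rot":[0.02,0.01,0]},
    {"delta_pos":[0,0,0.5],"delta_rot":[0.02,0.01,0]},
    {"delta_pos":[0,0,0],"delta_rot":[0.02,0.01,0]},
    {"delta_pos":[0,0,0],"delta_rot":[0,0,0]},
    {"delta_pos":[0,0,0],"delta_rot":[0,0,0]}
  ]
}}

```text
clock: 5.25
tcp_pos: [0.5631, -0.0364, 0.0591]
eef_rot: [-3.133, -0.004, 1.775]
force: [-0.2, 0.4, -0.7]
finger_gap: 0.498
```

```bash
python3 st.py "[564.8,-36.1,50,1.773]"
```

```text
p [563.09 -36.36  59.12] r [-3.1333 -0.004   1.7747] F [-0.2  0.4 -0.7] t 5.25
tool dx,dy mm -0.09 1.72 dz 9.12
rot units x,y,z [-0.079 -0.038  0.016]
```

Call:
{"method": "apply_moves", "body": {
  "moves": [
    {"delta_pos":[0,0.5,1],"delta_rot":[-0.01,-0.01,0]},
    {"delta_pos":[0,0.5,1],"delta_rot":[-0.01,-0.01,0]},
    {"delta_pos":[0,0.5,1],"delta_rot":[-0.01,-0.01,0]},
    {"delta_pos":[0,0,1],"delta_rot":[-0.01,0,0]},
    {"delta_pos":[0,0,1],"delta_rot":[-0.01,0,0]},
    {"delta_pos":[0,0,1],"delta_rot":[-0.01,0,0]},
    {"delta_pos":[0,0,0.5],"delta_rot":[-0.01,0,0]},
    {"delta_pos":[0,0,0],"delta_rot":[0,0,0]},
    {"delta_pos":[0,0,0],"delta_rot":[0,0,0]},
    {"delta_pos":[0,0,0],"delta_rot":[0,0,0]}
  ]
}}

```text
clock: 6.08
tcp_pos: [0.5648, -0.036, 0.0521]
eef_rot: [3.141, -0.0, 1.775]
force: [-0.2, -0.3, -0.3]
finger_gap: 0.5
```

```bash
python3 st.py "[564.8,-36.1,50,1.773]"
```

```text
p [564.78 -35.98  52.15] r [ 3.1413e+00 -3.0000e-04  1.7748e+00] F [-0.2 -0.3 -0.3] t 6.0833
tool dx,dy mm -0.13 -0.0 dz 2.15
rot units x,y,z [ 0.003 -0.003  0.017]
```

Call:
{"method": "apply_moves", "body": {
  "moves": [
    {"delta_pos":[0,0,0.3],"delta_rot":[0,0,0]},
    {"delta_pos":[0,0,0.3],"delta_rot":[0,0,0]},
    {"delta_pos":[0,0,0.3],"delta_rot":[0,0,0]},
    {"delta_pos":[0,0,0.3],"delta_rot":[0,0,0]},
    {"delta_pos":[0,0,0.3],"delta_rot":[0,0,0]},
    {"delta_pos":[0,0,0.3],"delta_rot":[0,0,0]},
    {"delta_pos":[0,0,0.3],"delta_rot":[0,0,0]},
    {"delta_pos":[0,0,0.3],"delta_rot":[0,0,0]},
    {"delta_pos":[0,0,0.3],"delta_rot":[0,0,0]},
    {"delta_pos":[0,0,0.3],"delta_rot":[0,0,0]}
  ]
}}

```text
clock: 6.92
tcp_pos: [0.565, -0.0361, 0.0491]
eef_rot: [3.141, -0.0, 1.775]
force: [-0.3, 0.2, 0.4]
finger_gap: 0.503
```

Call:
{"method": "apply_moves", "body": {
  "moves": [
    {"delta_pos":[0,0,0.2],"delta_rot":[0,0,0]},
    {"delta_pos":[0,0,0.2],"delta_rot":[0,0,0]},
    {"delta_pos":[0,0,0.2],"delta_rot":[0,0,0]},
    {"delta_pos":[0,0,0.2],"delta_rot":[0,0,0]},
    {"delta_pos":[0,0,0.2],"delta_rot":[0,0,0]},
    {"delta_pos":[0,0,0.2],"delta_rot":[0,0,0]},
    {"delta_pos":[0,0,0.2],"delta_rot":[0,0,0]},
    {"delta_pos":[0,0,0.2],"delta_rot":[0,0,0]},
    {"delta_pos":[0,0,0.2],"delta_rot":[0,0,0]},
    {"delta_pos":[0,0,0.2],"delta_rot":[0,0,0]}
  ]
}}

```text
clock: 7.75
tcp_pos: [0.565, -0.0361, 0.0479]
eef_rot: [3.141, 0.0, 1.775]
force: [-0.5, 0.3, 4.5]
finger_gap: 0.497
```

Call:
{"method": "apply_moves", "body": {
  "moves": [
    {"delta_pos":[0,0,0.2],"delta_rot":[0,0,0]},
    {"delta_pos":[0,0,0.2],"delta_rot":[0,0,0]},
    {"delta_pos":[0,0,0.2],"delta_rot":[0,0,0]},
    {"delta_pos":[0,0,0.2],"delta_rot":[0,0,0]},
    {"delta_pos":[0,0,0.2],"delta_rot":[0,0,0]},
    {"delta_pos":[0,0,0.2],"delta_rot":[0,0,0]},
    {"delta_pos":[0,0,0.2],"delta_rot":[0,0,0]},
    {"delta_pos":[0,0,0.2],"delta_rot":[0,0,0]},
    {"delta_pos":[0,0,0.2],"delta_rot":[0,0,0]},
    {"delta_pos":[0,0,0.2],"delta_rot":[0,0,0]}
  ]
}}

```text
clock: 8.58
tcp_pos: [0.5659, -0.0363, 0.0479]
eef_rot: [3.138, 0.002, 1.775]
force: [-1.3, 0.1, 5.2]
finger_gap: 0.502
```

Call:
{"method": "apply_moves", "body": {
  "moves": [
    {"delta_pos":[0,-0.3,0.35],"delta_rot":[0.02,0.01,0]},
    {"delta_pos":[0,-0.2,0.5],"delta_rot":[0.01,0.01,0]},
    {"delta_pos":[0.5,0,0.5],"delta_rot":[0,0,0]},
    {"delta_pos":[1,0,0.5],"delta_rot":[0,0,0]},
    {"delta_pos":[1.5,0,0.5],"delta_rot":[0,0,0]},
    {"delta_pos":[1.5,0,0.5],"delta_rot":[0,0,0]},
    {"delta_pos":[1.5,0,0.5],"delta_rot":[0,0,0]},
    {"delta_pos":[1.5,0,0.5],"delta_rot":[0,0,0]},
    {"delta_pos":[1.5,0,0.5],"delta_rot":[0,0,0]},
    {"delta_pos":[1.5,0,0.5],"delta_rot":[0,0,0]}
  ]
}}

```text
clock: 9.42
tcp_pos: [0.5691, -0.0305, 0.0481]
eef_rot: [3.13, 0.01, 1.776]
force: [-0.3, -1.3, 6.0]
finger_gap: 0.503
```

```bash
cat > meas.py <<'E'
from h import *
import sys
n=sys.argv[1]; s=robot.observe(); print(s["tcp_pos"].round(4),s["eef_rot"].round(4),s["force"].round(1))
c=cams.camera("wrist"); np.savez(f"/tmp/{n}.npz",**c); cv2.imwrite(f"pics/{n}.png",c["frame"])
E
python3 meas.py d1
```

```text
[ 0.5691 -0.0305  0.0481] [3.1304 0.0102 1.7763] [-0.3 -1.3  6. ]
```

View pics/d1.png

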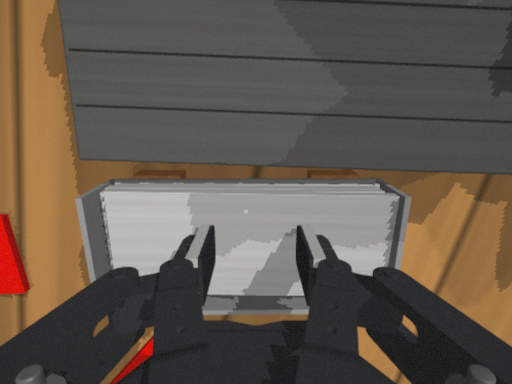

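```bash
python3 st.py "[564.8,-36.1,48,1.773]"
```

```text
p [569.24 -30.33  48.15] r [3.1301 0.0102 1.7763] F [-0.9 -2.1  5. ] t 9.4667
tool dx,dy mm -4.74 -5.52 dz 0.15
rot units x,y,z [0.11  0.098 0.032]
```

Call:
{"method": "apply_moves", "body": {
  "moves": [
    {"delta_pos":[0,0,-1],"delta_rot":[0.02,0.02,0]},
    {"delta_pos":[-2,-1,-0.5],"delta_rot":[0.02,0.02,0]},
    {"delta_pos":[-2,-1,0],"delta_rot":[0.02,0.02,0]},
    {"delta_pos":[-0.5,-1,0],"delta_rot":[0.02,0.02,0]},
    {"delta_pos":[0,-0.5,0],"delta_rot":[0.02,0.02,0]},
    {"delta_pos":[0,0,0],"delta_rot":[0,0,0]},
    {"delta_pos":[0,0,0],"delta_rot":[0,0,0]},
    {"delta_pos":[0,0,0],"delta_rot":[0,0,0]},
    {"delta_pos":[0,0,0],"delta_rot":[0,0,0]},
    {"delta_pos":[0,0,0],"delta_rot":[0,0,0]}
  ]
}}

```text
clock: 10.3
tcp_pos: [0.5661, -0.0361, 0.0479]
eef_rot: [-3.14, -0.002, 1.776]
force: [-0.7, -0.3, 0.3]
finger_gap: 0.5
```

```bash
python3 st.py "[564.8,-36.1,48,1.773]"; python3 meas.py d2; sed 's/w1/d2/' fit.py > /tmp/f.py; PYTHONPATH=. python3 /tmp/f.py | grep -E "blank|groove"
```

```text
p [566.12 -36.11  47.91] r [-3.1403e+00 -2.4000e-03  1.7757e+00] F [-0.7 -0.3  0.3] t 10.3
tool dx,dy mm 0.27 -1.29 dz -0.09
rot units x,y,z [-0.012 -0.023  0.026]
[ 0.5661 -0.0361  0.0479] [-3.1403e+00 -2.4000e-03  1.7757e+00] [-0.7 -0.3  0.3]Traceback (most recent call last):
  File "/tmp/f.py", line 1, in <module>
    from h import *
  File "h.py", line 1, in <module>
    import numpy as np, cv2
ModuleNotFoundError: No module named 'cv2'
```

Call:
{"method": "apply_moves", "body": {
  "moves": [
    {"delta_pos":[0,-0.3,0.2],"delta_rot":[0,0,0.01]},
    {"delta_pos":[0,-0.4,0.4],"delta_rot":[0.01,0,0.01]},
    {"delta_pos":[0,-0.5,0.5],"delta_rot":[0.02,0.01,0]},
    {"delta_pos":[0,-0.4,0.6],"delta_rot":[0.02,0.01,0]},
    {"delta_pos":[0,-0.4,0.6],"delta_rot":[0.02,0.01,0]},
    {"delta_pos":[0,-0.4,0.6],"delta_rot":[0.02,0.01,0]},
    {"delta_pos":[0,-0.4,0.6],"delta_rot":[0.02,0.01,0]},
    {"delta_pos":[0,-0.4,0.6],"delta_rot":[0.02,0.01,0]},
    {"delta_pos":[0,-0.4,0.6],"delta_rot":[0.02,0.01,0]},
    {"delta_pos":[0,-0.4,0.6],"delta_rot":[0.02,0.01,0]}
  ]
}}

```text
clock: 11.18
tcp_pos: [0.5661, -0.0361, 0.0481]
eef_rot: [-3.132, -0.009, 1.774]
force: [-0.4, 1.6, 5.7]
finger_gap: 0.498
```

```bash
python3 st.py "[564.8,-36.1,48,1.773]"; sed 's/w1/d2/' fit.py > f2.py; python3 f2.py | grep -E "blank|groove"
```

```text
p [566.13 -36.11  48.1 ] r [-3.1317 -0.0086  1.7742] F [-0.4  1.6  5.7] t 11.1833
tool dx,dy mm 0.28 -1.3 dz 0.1
rot units x,y,z [-0.095 -0.082  0.012]
groove1 [ 0.029  15.1081  0.057   0.9459]
groove2 [2.90000e-02 4.02525e+01 5.66000e-02 1.00000e+00]
blank front [ 5.10000e-03 -2.25461e+01  1.94500e-01  6.36400e-01]
blank back [ 3.01000e-02 -8.42118e+01  1.25600e-01  5.41700e-01]
blank left [-5.640e-02 -8.444e+01  8.520e-02  7.143e-01]
blank right [-4.11000e-02  6.77578e+01  6.62000e-02  7.50000e-01]
```

Call:
{"method": "apply_moves", "body": {
  "moves": [
    {"delta_pos":[0,-0.2,0.5],"delta_rot":[-0.03,-0.02,0]},
    {"delta_pos":[0.5,-0.3,0.6],"delta_rot":[-0.02,-0.01,0]},
    {"delta_pos":[1,-0.4,0.6],"delta_rot":[-0.01,0,0]},
    {"delta_pos":[1.5,-0.5,0.6],"delta_rot":[0,0,0]},
    {"delta_pos":[2,-0.5,0.6],"delta_rot":[0,0,0]},
    {"delta_pos":[2,-0.5,0.6],"delta_rot":[0,0,0]},
    {"delta_pos":[2,-0.5,0.6],"delta_rot":[0,0,0]},
    {"delta_pos":[2,-0.5,0.6],"delta_rot":[0.01,0,0]},
    {"delta_pos":[2,-0.5,0.6],"delta_rot":[0.01,0.01,0]},
    {"delta_pos":[2,-0.5,0.6],"delta_rot":[0.01,0.01,0]}
  ]
}}

```text
clock: 12.02
tcp_pos: [0.564, -0.028, 0.0479]
eef_rot: [3.137, 0.006, 1.776]
force: [-0.3, -1.6, 5.7]
finger_gap: 0.503
```

```bash
python3 st.py "[564.8,-36.1,48,1.773]"; python3 meas.py d3; sed 's/w1/d3/' fit.py > f2.py; python3 f2.py | grep -E "blank|groove"
python3 - <<'E'
from h import *
a=[rect(dict(np.load(f"/tmp/{n}.npz")),.0495)[330:] for n in("w1","d2","d3")]
cv2.imwrite("pics/cmp.png",cv2.resize(np.vstack(a)[:,60:760],(460,600)))
E
```

```text
p [563.99 -27.98  47.95] r [3.1369 0.0064 1.7757] F [-0.3 -1.6  5.7] t 12.0167
tool dx,dy mm -8.11 -0.86 dz -0.05
rot units x,y,z [0.045 0.061 0.026]
[ 0.564  -0.028   0.0479] [3.1369 0.0064 1.7757] [-0.3 -1.6  5.7]
groove1 [ 0.0289 15.0361  0.0526  0.9459]
groove2 [2.90000e-02 4.02022e+01 5.40000e-02 1.00000e+00]
blank front [ 1.41000e-02 -2.88901e+01  1.12900e-01  6.13600e-01]
blank back [  0.118  -79.7193   0.2911   0.625 ]
blank left [-2.50000e-02 -8.30667e+01  6.98000e-02  6.42900e-01]
blank right [ 0.0736 72.1582  0.2494  0.5833]
```

View pics/cmp.png

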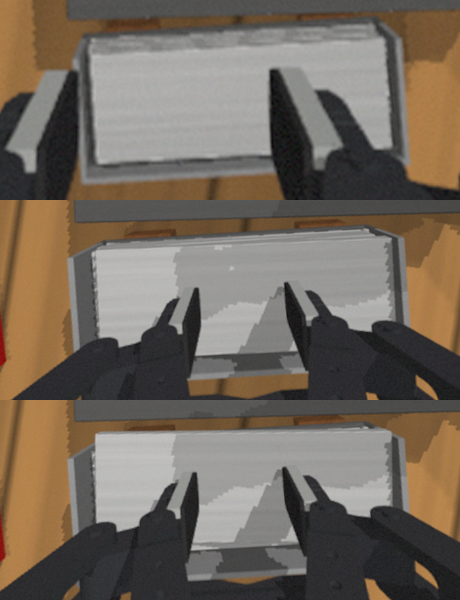

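The comparison shows the top blank sliding: in the third panel its back gap to the tray wall is clearly wider and the blanks beneath no longer show in front of it. Continuing.

Call:
{"method": "apply_moves", "body": {
  "moves": [
    {"delta_pos":[2,-0.6,0.6],"delta_rot":[0.02,0.02,0]},
    {"delta_pos":[2.5,-0.6,0.6],"delta_rot":[0.02,0.02,0]},
    {"delta_pos":[2.5,-0.6,0.6],"delta_rot":[0.01,0.02,0]},
    {"delta_pos":[2.5,-0.6,0.6],"delta_rot":[0.01,0.02,0]},
    {"delta_pos":[2.5,-0.6,0.6],"delta_rot":[0.01,0.01,0]},
    {"delta_pos":[2.5,-0.6,0.6],"delta_rot":[0.01,0.01,0]},
    {"delta_pos":[2.5,-0.6,0.6],"delta_rot":[0.01,0.01,0]},
    {"delta_pos":[2.5,-0.6,0.6],"delta_rot":[0.01,0.01,0]},
    {"delta_pos":[2.5,-0.6,0.6],"delta_rot":[0.01,0.01,0]},
    {"delta_pos":[2.5,-0.6,0.6],"delta_rot":[0.01,0.01,0]}
  ]
}}

```text
clock: 12.9
tcp_pos: [0.5596, -0.011, 0.048]
eef_rot: [3.136, 0.006, 1.777]
force: [0.8, -1.8, 6.6]
finger_gap: 0.499
```

```bash
python3 st.py "[564.8,-36.1,48,1.773]"; python3 meas.py d4
python3 - <<'E'
from h import *
a=[rect(dict(np.load(f"/tmp/{n}.npz")),.0495)[290:] for n in("d3","d4")]
cv2.imwrite("pics/cmp2.png",cv2.resize(np.vstack(a)[:,60:760],(500,530)))
E
```

```text
p [559.63 -10.96  47.97] r [3.1359 0.0065 1.7774] F [ 0.8 -1.8  6.6] t 12.9
tool dx,dy mm -25.66 -0.1 dz -0.03
rot units x,y,z [0.055 0.062 0.042]
[ 0.5596 -0.011   0.048 ] [3.1359 0.0065 1.7774] [ 0.8 -1.8  6.6]
```

View pics/cmp2.png

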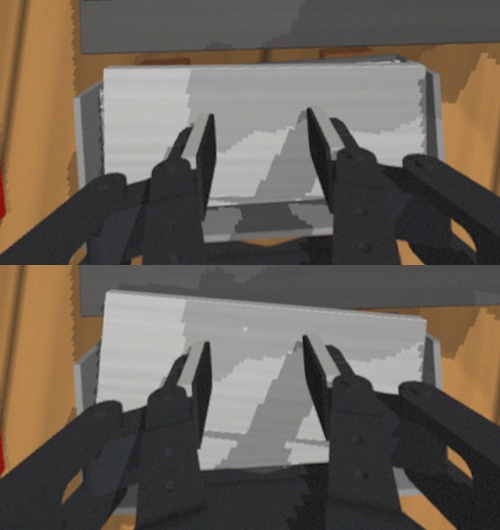

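The blank has slid about 17 mm further and its front is over the plate, but it has yawed clockwise: the left finger carries more and the front edge slopes by −0.09. I load the right finger and turn it back.

Call:
{"method": "apply_moves", "body": {
  "moves": [
    {"delta_pos":[0,-0.2,0.4],"delta_rot":[0.03,0.02,0]},
    {"delta_pos":[0,-0.2,0.5],"delta_rot":[0.03,0.02,0]},
    {"delta_pos":[0.5,-0.3,0.6],"delta_rot":[0.03,0.02,-0.1]},
    {"delta_pos":[1,-0.3,0.6],"delta_rot":[0.02,0.01,-0.15]},
    {"delta_pos":[1,-0.3,0.6],"delta_rot":[0.02,0.01,-0.15]},
    {"delta_pos":[1,-0.3,0.6],"delta_rot":[0.02,0.01,-0.15]},
    {"delta_pos":[1,-0.3,0.6],"delta_rot":[0.02,0.01,-0.15]},
    {"delta_pos":[1,-0.3,0.6],"delta_rot":[0.02,0.01,-0.15]},
    {"delta_pos":[1,-0.3,0.6],"delta_rot":[0.02,0.01,-0.15]},
    {"delta_pos":[1,-0.3,0.6],"delta_rot":[0.02,0.01,-0.15]}
  ]
}}

```text
clock: 13.78
tcp_pos: [0.5608, -0.0087, 0.048]
eef_rot: [-3.134, 0.003, 1.903]
force: [-0.5, -1.4, 5.8]
finger_gap: 0.499
```

```bash
cat >> h.py <<'E'
def fl(n,z,ylo,yhi,x0=-75,x1=40,yaw=0):
    "front-edge line: dark plate above, bright blank below"
    c=dict(np.load(f"/tmp/{n}.npz")); return np.round(edge(rect(c,z),0,x0,x1,ylo,yhi,-1),4)
E
python3 st.py "[564.8,-36.1,48,1.773]"; python3 meas.py d5
python3 - <<'E'
from h import *
print(fl("d4",.049,-20,10),fl("d5",.049,-20,20))
E
```

```text
p [560.84  -8.67  48.03] r [-3.1336e+00  2.7000e-03  1.9027e+00] F [-0.5 -1.4  5.8] t 13.7833
tool dx,dy mm -27.22 -5.2 dz 0.03
rot units x,y,z [-0.076  0.026  1.239]
[ 0.5608 -0.0087  0.048 ] [-3.1336e+00  2.7000e-03  1.9027e+00] [-0.5 -1.4  5.8]
[-0.0846 -4.9077  0.0682  1.    ] [-0.0535 -1.8868  0.0755  1.    ]
```

Call:
{"method": "apply_moves", "body": {
  "moves": [
    {"delta_pos":[1.5,0,0.6],"delta_rot":[0,0.01,0]},
    {"delta_pos":[2.5,0,0.6],"delta_rot":[0.01,0.01,0]},
    {"delta_pos":[2.5,0,0.6],"delta_rot":[0.01,0.01,0]},
    {"delta_pos":[2.5,0,0.6],"delta_rot":[0.01,0.01,0]},
    {"delta_pos":[2.5,0,0.6],"delta_rot":[0.01,0.01,0]},
    {"delta_pos":[2.5,0,0.6],"delta_rot":[0.01,0.01,0]},
    {"delta_pos":[2.5,0,0.6],"delta_rot":[0.01,0.01,0]},
    {"delta_pos":[2.5,0,0.6],"delta_rot":[0.01,0.01,0]},
    {"delta_pos":[2.5,0,0.6],"delta_rot":[0.01,0.01,0]},
    {"delta_pos":[2.5,0,0.6],"delta_rot":[0.01,0.01,0]}
  ]
}}

```text
clock: 14.67
tcp_pos: [0.5587, 0.0089, 0.047]
eef_rot: [-3.133, 0.004, 1.903]
force: [0.6, -0.4, 5.6]
finger_gap: 0.501
```

```bash
python3 st.py "[564.8,-36.1,48,1.773]"; python3 meas.py d6
python3 - <<'E'
from h import *
print(fl("d6",.0485,-10,35))
a=[rect(dict(np.load(f"/tmp/{n}.npz")),.0495)[200:] for n in("d6",)]
cv2.imwrite("pics/cmp3.png",cv2.resize(np.vstack(a),(640,330)))
E
```

```text
p [558.72   8.91  46.96] r [-3.1331  0.0039  1.9032] F [ 0.6 -0.4  5.6] t 14.6667
tool dx,dy mm -44.53 -8.94 dz -1.04
rot units x,y,z [-0.081  0.037  1.244]
[0.5587 0.0089 0.047 ] [-3.1331  0.0039  1.9032] [ 0.6 -0.4  5.6]
[-0.018  14.5618  0.1048  0.9487]
```

View pics/cmp3.png

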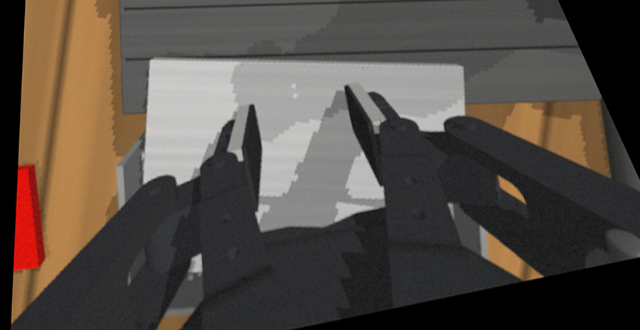

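The blank is half out over the plate: its front edge runs along row 60 with columns 148–464, and its slope is recovering (−0.018). Two views are left, so I track with numbers from here.

Call:
{"method": "apply_moves", "body": {
  "moves": [
    {"delta_pos":[2,0,0.6],"delta_rot":[0,0.01,0]},
    {"delta_pos":[3,0,0.6],"delta_rot":[0.01,0.01,0]},
    {"delta_pos":[3,0,0.6],"delta_rot":[0.01,0.01,0]},
    {"delta_pos":[3,0,0.6],"delta_rot":[0.01,0.01,0]},
    {"delta_pos":[3,0,0.6],"delta_rot":[0.01,0.01,0]},
    {"delta_pos":[3,0,0.6],"delta_rot":[0.01,0.01,0]},
    {"delta_pos":[3,0,0.6],"delta_rot":[0.01,0.01,0]},
    {"delta_pos":[3,0,0.6],"delta_rot":[0.01,0.01,0]},
    {"delta_pos":[3,0,0.6],"delta_rot":[0.01,0.01,0]},
    {"delta_pos":[3,0,0.6],"delta_rot":[0.01,0.01,0]}
  ]
}}

```text
clock: 15.55
tcp_pos: [0.5553, 0.0327, 0.0458]
eef_rot: [-3.134, 0.005, 1.904]
force: [-0.2, 0.1, 6.4]
finger_gap: 0.503
```

```bash
cat > ft.py <<'E'
from h import *
import sys
n,y0,y1=sys.argv[1],float(sys.argv[2]),float(sys.argv[3])
c=dict(np.load(f"/tmp/{n}.npz")); a=rect(c,.0475)
f=edge(a,0,-60,40,y0,y1,-1); print("front",np.round(f,4))
yf=f[1]
xl,xr=(float(v) for v in sys.argv[4:6])
print("left",np.round(edge(a,1,yf-22,yf-5,xl-10,xl+10,1,1),4),"right",np.round(edge(a,1,yf-22,yf-5,xr-10,xr+10,-1,1),4),"fence@46",np.round(edge(rect(c,.052),0,-60,90,83,100,1),4),"stop",np.round(edge(rect(c,.052),1,50,75,105,130,1),4))
E
python3 st.py "[564.8,-36.1,48,1.773]"; python3 meas.py d7; python3 ft.py d6 5 30 -80 67; python3 ft.py d7 15 60 -80 67
```

```text
p [555.34  32.7   45.85] r [-3.1336  0.0046  1.9043] F [-0.2  0.1  6.4] t 15.55
tool dx,dy mm -68.1 -13.58 dz -2.15
rot units x,y,z [-0.076  0.044  1.253]
[0.5553 0.0327 0.0458] [-3.1336  0.0046  1.9043] [-0.2  0.1  6.4]
front [-0.0236 14.2673  0.0843  0.9412]
left [ 4.95000e-02 -8.16074e+01  6.53000e-02  1.00000e+00] right [-4.41000e-02  6.87647e+01  6.04000e-02  1.00000e+00] fence@46 [2.9600e-02 9.1538e+01 8.6200e-02 9.6000e-01] stop [ -0.2833 124.1667   0.2986   0.7778]
front [-2.17000e-02  3.86989e+01  7.90000e-02  1.00000e+00]
left [ 3.85000e-02 -8.23622e+01  6.20000e-02  1.00000e+00] right [-4.14000e-02  6.92231e+01  5.46000e-02  1.00000e+00] fence@46 [2.92000e-02 9.13402e+01 8.34000e-02 1.00000e+00] stop [-3.770000e-02  1.077183e+02  7.450000e-02  8.889000e-01]
```

Call:
{"method": "apply_moves", "body": {
  "moves": [
    {"delta_pos":[2,0,0.6],"delta_rot":[0,0.01,-0.06]},
    {"delta_pos":[3,0,0.6],"delta_rot":[0,0.01,-0.06]},
    {"delta_pos":[3,0.5,0.6],"delta_rot":[0,0.01,-0.06]},
    {"delta_pos":[2.5,2,0.6],"delta_rot":[0,0.01,-0.06]},
    {"delta_pos":[2.5,2.5,0.6],"delta_rot":[0,0.01,-0.06]},
    {"delta_pos":[2.5,2.5,0.6],"delta_rot":[0,0.01,-0.06]},
    {"delta_pos":[2.5,2.5,0.6],"delta_rot":[0,0.01,-0.06]},
    {"delta_pos":[2.5,2.5,0.6],"delta_rot":[0,0.01,-0.06]},
    {"delta_pos":[2.5,2.5,0.6],"delta_rot":[0,0.01,-0.06]},
    {"delta_pos":[2.5,2.5,0.6],"delta_rot":[0,0.01,-0.06]}
  ]
}}

```text
clock: 16.43
tcp_pos: [0.5668, 0.0617, 0.0442]
eef_rot: [-3.14, 0.001, 1.971]
force: [-2.7, -1.2, 7.2]
finger_gap: 0.498
```

```bash
python3 st.py "[596.5,87.3,48,1.95]"; python3 meas.py d8; python3 ft.py d8 45 80 -65 85
```

```text
p [566.84  61.71  44.16] r [-3.1405e+00  1.2000e-03  1.9711e+00] F [-2.7 -1.2  7.2] t 16.4333
tool dx,dy mm 12.01 37.29 dz -3.84
rot units x,y,z [-0.011  0.011  0.201]
[0.5668 0.0617 0.0442] [-3.1405e+00  1.2000e-03  1.9711e+00] [-2.7 -1.2  7.2]
front [4.09000e-02 6.19294e+01 7.63000e-02 1.00000e+00]
left [-2.11000e-02 -6.44191e+01  6.59000e-02  1.00000e+00] right [ 0.646  48.8775  0.7829  0.7059] fence@46 [2.95000e-02 9.13014e+01 7.70000e-02 1.00000e+00] stop [-1.640000e-02  1.166979e+02  1.130000e-01  6.667000e-01]
```

Call:
{"method": "apply_moves", "body": {
  "moves": [
    {"delta_pos":[1.5,2.5,0.6],"delta_rot":[0,0.01,0.02]},
    {"delta_pos":[1.8,3,0.6],"delta_rot":[0,0.01,0.02]},
    {"delta_pos":[1.8,3,0.6],"delta_rot":[0,0.01,0.02]},
    {"delta_pos":[1.8,3,0.6],"delta_rot":[0,0.01,0.02]},
    {"delta_pos":[1.8,3,0.6],"delta_rot":[0,0.01,0.02]},
    {"delta_pos":[1.8,3,0.6],"delta_rot":[0,0.01,0.01]},
    {"delta_pos":[1.8,3,0.6],"delta_rot":[0,0.01,0]},
    {"delta_pos":[1.8,3,0.6],"delta_rot":[0,0.01,0]},
    {"delta_pos":[1.5,2.5,0.6],"delta_rot":[0,0.01,0]},
    {"delta_pos":[1,1,0.6],"delta_rot":[0,0.01,0]}
  ]
}}

```text
clock: 17.32
tcp_pos: [0.5888, 0.0873, 0.0442]
eef_rot: [3.14, -0.003, 1.964]
force: [-0.7, -2.8, 8.5]
finger_gap: 0.5
```

```bash
python3 st.py "[596.5,87.3,48,1.95]"; python3 meas.py d9; python3 ft.py d9 72 95 -45 105
```

```text
p [588.77  87.28  44.19] r [ 3.1396e+00 -3.0000e-03  1.9635e+00] F [-0.7 -2.8  8.5] t 17.3167
tool dx,dy mm -2.94 7.15 dz -3.81
rot units x,y,z [ 0.019 -0.029  0.129]
[0.5888 0.0873 0.0442] [ 3.1396e+00 -3.0000e-03  1.9635e+00] [-0.7 -2.8  8.5]
front [-1.05000e-02  8.25926e+01  1.06900e-01  7.05900e-01]
left [ 2.99000e-02 -4.21628e+01  5.57000e-02  1.00000e+00] right [ 0.8194 47.4798  0.6073  0.7059] fence@46 [2.89000e-02 9.11561e+01 7.23000e-02 1.00000e+00] stop [-5.940000e-02  1.220297e+02  7.005000e-01  5.556000e-01]
```

```bash
cat > pts.py <<'E'
from h import *
import sys
c=dict(np.load(f"/tmp/{sys.argv[1]}.npz")); a=cv2.cvtColor(rect(c,.046),cv2.COLOR_BGR2GRAY)
for x in range(-50,120,12):
    col=a[int((H/2-100)*S):int((H/2-60)*S):6,int((x+W/2)*S)]; print(x,"y100->60:",*col)
for y in (78,72,66,60): print(y,"x-60->-20",*a[int((H/2-y)*S),int((-60+W/2)*S):int((-20+W/2)*S):6],"| x90->125",*a[int((H/2-y)*S),int((90+W/2)*S):int((125+W/2)*S):6])
E
python3 pts.py d9
```

```text
-50 y100->60: 149 156 156 155 158 154 99 52 53 54 58 61 76 72 78 76 74 53 73 77
-38 y100->60: 150 155 156 159 154 154 76 54 61 157 160 157 154 159 158 161 156 158 156 159
-26 y100->60: 152 156 153 158 155 156 55 55 55 132 160 157 156 162 160 162 159 160 158 159
-14 y100->60: 152 159 152 158 154 151 53 54 44 117 158 158 155 158 159 163 160 161 158 157
-2 y100->60: 155 154 153 157 154 143 59 55 47 119 160 162 156 144 133 160 161 158 158 159
10 y100->60: 145 151 124 116 115 100 46 46 48 72 137 135 133 132 133 135 136 126 65 37
22 y100->60: 76 75 74 93 131 97 53 51 51 89 139 135 133 133 133 134 136 135 133 133
34 y100->60: 156 148 154 144 128 57 43 49 48 85 138 136 134 131 131 131 135 137 131 135
46 y100->60: 132 129 135 130 131 47 47 47 51 55 132 135 135 131 120 91 96 97 92 92
58 y100->60: 129 128 133 130 128 47 45 47 47 47 119 119 118 118 87 36 20 20 26 22
70 y100->60: 129 129 132 125 121 50 46 47 50 67 120 131 135 114 37 37 43 77 118 74
82 y100->60: 128 128 130 126 100 45 48 50 46 48 117 130 133 134 132 130 132 134 78 38
94 y100->60: 127 127 130 126 72 45 48 45 45 57 113 142 132 130 130 132 131 132 136 136
106 y100->60: 128 129 126 127 53 48 47 51 47 48 61 134 131 132 129 128 148 40 33 21
118 y100->60: 42 55 90 88 67 67 64 65 64 66 64 64 66 64 66 72 73 72 36 36
78 x-60->-20 58 72 71 71 70 61 60 55 58 72 147 157 158 158 157 157 157 157 158 159 | x90->125 137 141 142 143 143 138 143 137 134 139 74 58 66 62 64 106 132 136
72 x-60->-20 76 73 73 74 71 78 75 73 72 71 154 158 158 159 160 157 156 160 156 157 | x90->125 131 130 130 133 130 128 130 131 129 132 76 62 74 73 66 119 151 136
66 x-60->-20 51 54 51 54 55 53 55 61 60 64 166 158 159 159 159 158 159 160 159 161 | x90->125 134 134 132 131 132 132 117 64 40 36 35 36 38 54 72 110 152 71
60 x-60->-20 74 75 74 74 74 73 72 74 74 68 160 158 157 157 158 160 159 158 160 157 | x90->125 150 151 148 151 153 83 36 38 36 34 30 40 37 41 37 38 38 36
```

Call:
{"method": "apply_moves", "body": {
  "moves": [
    {"delta_pos":[0.5,0.1,0.6],"delta_rot":[0.01,0.02,-0.1]},
    {"delta_pos":[0.5,0.1,0.6],"delta_rot":[0.01,0.02,-0.1]},
    {"delta_pos":[0.5,0.1,0.6],"delta_rot":[0.01,0.01,-0.1]},
    {"delta_pos":[1,0.2,0.6],"delta_rot":[0.01,0.01,-0.1]},
    {"delta_pos":[1,0.2,0.6],"delta_rot":[0,0,-0.1]},
    {"delta_pos":[1,0.2,0.6],"delta_rot":[0,0,0]},
    {"delta_pos":[1,0.2,0.6],"delta_rot":[0,0,0]},
    {"delta_pos":[1,0.2,0.6],"delta_rot":[0,0,0]},
    {"delta_pos":[1,0.2,0.6],"delta_rot":[0,0,0]},
    {"delta_pos":[0.5,0.2,0.6],"delta_rot":[0,0,0]}
  ]
}}

```text
clock: 18.2
tcp_pos: [0.5907, 0.0935, 0.0442]
eef_rot: [3.139, -0.001, 2.022]
force: [-1.1, -1.2, 8.8]
finger_gap: 0.498
```

```bash
cat > ef.py <<'E'
from h import *
import sys
# darkest-band approach: half-level crossing of blank front from below (bright->dark) per column; returns line + gaps to the fence
c=dict(np.load(f"/tmp/{sys.argv[1]}.npz")); g=cv2.GaussianBlur(cv2.cvtColor(rect(c,.046),cv2.COLOR_BGR2GRAY),(0,0),1.2).astype(float)
t=cv2.GaussianBlur(cv2.cvtColor(rect(c,.052),cv2.COLOR_BGR2GRAY),(0,0),1.2).astype(float)
y0,y1=float(sys.argv[2]),float(sys.argv[3]); p=[]; q=[]
for x in np.arange(-45,112,3.):
    u=int((x+W/2)*S); r=np.arange(y0,y1,.2); v=((H/2-r)*S).astype(int)
    d=np.gradient(g[v,u]); k=d.argmin(); 
    if d[k]<-5: p.append((x,r[k]))
    r=np.arange(86,100,.2); d=np.gradient(t[((H/2-r)*S).astype(int),u]); k=d.argmax(); 
    if d[k]>4: q.append((x,r[k]))
def rob(p):
    p=np.array(p); m=np.ones(len(p),bool)
    for _ in range(6): f=np.polyfit(p[m,0],p[m,1],1); e=abs(np.polyval(f,p[:,0])-p[:,1]); m=e<max(.5,1.5*np.median(e))
    return f.round(4),m.sum(),len(p)
print("front",rob(p),"fence",rob(q))
for y in (75,70,65,60):
    v=int((H/2-y)*S); r=np.arange(-55,-20,.2); u=((r+W/2)*S).astype(int); d=np.gradient(g[v,u]); l=r[d.argmax()]
    r=np.arange(95,122,.2); u=((r+W/2)*S).astype(int); d=np.gradient(g[v,u]); rr=r[d.argmin()]; st=r[np.gradient(t[v,u]).argmax()]
    print(y,"left %.1f right %.1f stop %.1f"%(l,rr,st))
E
python3 st.py "[596.5,87.3,48,1.95]"; python3 meas.py d10; python3 ef.py d9 76 88;python3 ef.py d10 76 89
```

```text
p [590.68  93.54  44.21] r [ 3.1386e+00 -1.1000e-03  2.0223e+00] F [-1.1 -1.2  8.8] t 18.2
tool dx,dy mm -8.16 2.51 dz -3.79
rot units x,y,z [ 0.028 -0.011  0.691]
[0.5907 0.0935 0.0442] [ 3.1386e+00 -1.1000e-03  2.0223e+00] [-1.1 -1.2  8.8]
front (array([-1.9200e-02,  8.2073e+01]), np.int64(39), 50) fence (array([2.92000e-02, 9.09033e+01]), np.int64(50), 53)
75 left -40.2 right 109.8 stop 115.8
70 left -40.2 right 109.8 stop 115.8
65 left -40.2 right 100.8 stop 120.8
60 left -41.2 right 99.8 stop 100.8
front (array([-9.30000e-03,  8.51787e+01]), np.int64(36), 50) fence (array([2.85000e-02, 9.09185e+01]), np.int64(49), 53)
75 left -38.2 right 103.8 stop 102.8
70 left -38.2 right 102.8 stop 101.8
65 left -38.2 right 104.8 stop 96.8
60 left -38.2 right 112.8 stop 103.8
```

The blank lies on the plate near the corner, but the fingers have crept forward on it. I lift off and go behind its free −y edge, to square it against the fence with two light fingertip contacts.

Call:
{"method": "apply_moves", "body": {
  "moves": [
    {"delta_pos":[0,0,-4],"delta_rot":[0,0,0]},
    {"delta_pos":[0,0,-6],"delta_rot":[0,0,0]},
    {"delta_pos":[0,0,-6],"delta_rot":[0,0,0]},
    {"delta_pos":[-15,-5,-2],"delta_rot":[0,0,0]},
    {"delta_pos":[-15,-5,0],"delta_rot":[0,0,0]},
    {"delta_pos":[-15,-5,0],"delta_rot":[0,0,0]},
    {"delta_pos":[-14,-4,0],"delta_rot":[0,0,0]},
    {"delta_pos":[0,0,0],"delta_rot":[0.01,0,0.9]},
    {"delta_pos":[0,0,0],"delta_rot":[0.01,0,0.9]},
    {"delta_pos":[0,0,0],"delta_rot":[0.01,0,0.9]}
  ]
}}

```text
clock: 19.08
tcp_pos: [0.5977, 0.0301, 0.0631]
eef_rot: [-3.136, -0.003, 1.733]
force: [0.6, 0.3, -0.1]
finger_gap: 0.5
```

```bash
python3 st.py "[599.5,32.9,60,1.74]"; python3 meas.py e1; python3 ef.py e1 76 89
python3 - <<'E'
from h import *
c=dict(np.load("/tmp/e1.npz")); a=rect(c,.046); cv2.imwrite("pics/e1r.png",cv2.resize(np.vstack([a[:600]]),(800,533)))
E
```

```text
p [597.72  30.14  63.07] r [-3.1358 -0.0035  1.7334] F [ 0.6  0.3 -0.1] t 19.0833
tool dx,dy mm 2.43 2.2 dz 3.07
rot units x,y,z [-0.056 -0.033 -0.063]
[0.5977 0.0301 0.0631] [-3.1358 -0.0035  1.7334] [ 0.6  0.3 -0.1]
front (array([-1.77000e-02,  8.54906e+01]), np.int64(45), 50) fence (array([2.63000e-02, 9.12106e+01]), np.int64(48), 53)
75 left -37.2 right 111.8 stop 115.8
70 left -38.2 right 111.8 stop 119.8
65 left -38.2 right 111.8 stop 115.8
60 left -38.2 right 111.8 stop 115.8
```

View pics/e1r.png

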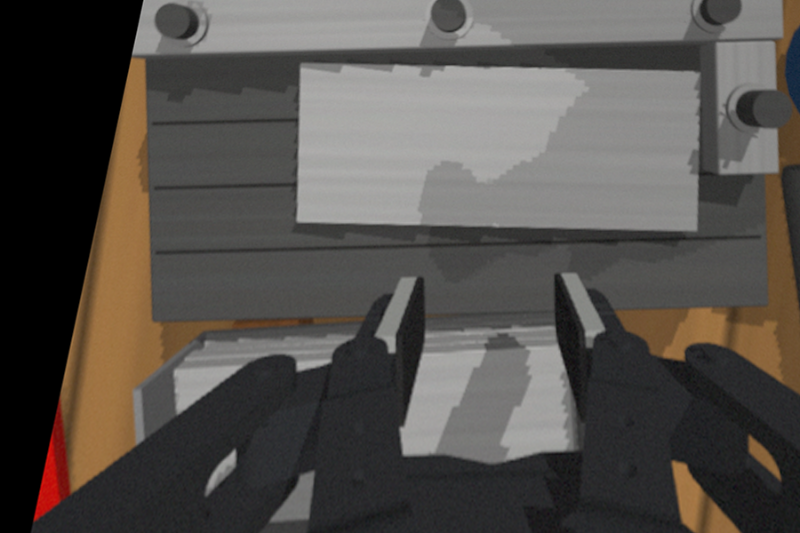

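The view shows the blank on the plate at about (297–698, 63–230) and clockwise by about 0.045. The fence gap is roughly 6–9 mm and the stop gap about 4 mm. The pile in the tray looks untouched, and the fingers are behind the −y edge. I descend.

Call:
{"method": "apply_moves", "body": {
  "moves": [
    {"delta_pos":[0,2,2],"delta_rot":[-0.01,-0.01,-0.01]},
    {"delta_pos":[0,2,3],"delta_rot":[-0.01,-0.01,-0.01]},
    {"delta_pos":[0,1,3],"delta_rot":[-0.01,-0.01,-0.01]},
    {"delta_pos":[0,0,3],"delta_rot":[-0.01,0,-0.01]},
    {"delta_pos":[0,0,2],"delta_rot":[-0.01,0,-0.01]},
    {"delta_pos":[0,0,2],"delta_rot":[0,0,0]},
    {"delta_pos":[0,0,1],"delta_rot":[0,0,0]},
    {"delta_pos":[0,0,0.5],"delta_rot":[0,0,0]},
    {"delta_pos":[0,0,0],"delta_rot":[0,0,0]},
    {"delta_pos":[0,0,0],"delta_rot":[0,0,0]}
  ]
}}

```text
clock: 19.97
tcp_pos: [0.6024, 0.0313, 0.0439]
eef_rot: [-3.139, -0.001, 1.745]
force: [-0.1, 0.7, -0.1]
finger_gap: 0.495
```

```bash
python3 st.py "[603.5,31.5,41,1.74]"
```

```text
p [602.41  31.31  43.93] r [-3.1394e+00 -1.0000e-03  1.7450e+00] F [-0.1  0.7 -0.1] t 19.9667
tool dx,dy mm -0.0 1.1 dz 2.93
rot units x,y,z [-0.021 -0.01   0.048]
```

Call:
{"method": "apply_moves", "body": {
  "moves": [
    {"delta_pos":[0,0,0.4],"delta_rot":[0,0,0.02]},
    {"delta_pos":[0,0,0.4],"delta_rot":[0,0,0.02]},
    {"delta_pos":[0,0,0.4],"delta_rot":[0,0,0]},
    {"delta_pos":[0.5,0,0.4],"delta_rot":[0,0,0]},
    {"delta_pos":[0.5,0,0.4],"delta_rot":[0,0,0]},
    {"delta_pos":[0.5,0,0.3],"delta_rot":[0,0,0]},
    {"delta_pos":[0.5,0,0.2],"delta_rot":[0,0,0]},
    {"delta_pos":[0.5,0,0],"delta_rot":[0,0,0]},
    {"delta_pos":[0.5,0,0],"delta_rot":[0,0,0]},
    {"delta_pos":[0.5,0,0],"delta_rot":[0,0,0]}
  ]
}}

```text
clock: 20.8
tcp_pos: [0.6022, 0.035, 0.0419]
eef_rot: [-3.141, -0.001, 1.74]
force: [-0.4, 0.6, -0.6]
finger_gap: 0.499
```

```bash
python3 st.py "[603.5,31.5,41,1.74]"
```

```text
p [602.22  34.96  41.88] r [-3.1407e+00 -6.0000e-04  1.7404e+00] F [-0.4  0.6 -0.6] t 20.8
tool dx,dy mm -3.62 0.67 dz 0.88
rot units x,y,z [-0.009 -0.006  0.004]
```

Call:
{"method": "apply_moves", "body": {
  "moves": [
    {"delta_pos":[0.6,0,0.3],"delta_rot":[0,0,0]},
    {"delta_pos":[0.6,0,0.3],"delta_rot":[0,0,0]},
    {"delta_pos":[0.6,0,0.2],"delta_rot":[0,0,0]},
    {"delta_pos":[0.6,0,0],"delta_rot":[0,0,0]},
    {"delta_pos":[0.6,0,0],"delta_rot":[0,0,0]},
    {"delta_pos":[0.6,0,0],"delta_rot":[0,0,0]},
    {"delta_pos":[0.6,0,0],"delta_rot":[0,0,0]},
    {"delta_pos":[0.6,0,0],"delta_rot":[0,0,0]},
    {"delta_pos":[0.6,0,0],"delta_rot":[0,0,0]},
    {"delta_pos":[0.6,0,0],"delta_rot":[0,0,0]}
  ]
}}

```text
clock: 21.63
tcp_pos: [0.6014, 0.0411, 0.0411]
eef_rot: [-3.141, 0.0, 1.74]
force: [0.5, -1.0, 0.2]
finger_gap: 0.499
```

```bash
python3 st.py "[603.5,31.5,41,1.74]"; python3 meas.py e2; python3 ef.py e2 78 94
```

```text
p [601.45  41.07  41.12] r [-3.1412e+00  1.0000e-04  1.7403e+00] F [ 0.5 -1.   0.2] t 21.6333
tool dx,dy mm -9.78 0.41 dz 0.12
rot units x,y,z [-0.004  0.001  0.003]
[0.6014 0.0411 0.0411] [-3.1412e+00  1.0000e-04  1.7403e+00] [ 0.5 -1.   0.2]
front (array([9.40000e-03, 8.70431e+01]), np.int64(43), 51) fence (array([2.90000e-02, 9.09641e+01]), np.int64(48), 53)
75 left -39.2 right 110.8 stop 115.8
70 left -39.2 right 111.8 stop 119.8
65 left -39.2 right 111.8 stop 115.8
60 left -39.2 right 111.8 stop 115.8
```

Call:
{"method": "apply_moves", "body": {
  "moves": [
    {"delta_pos":[0.6,0,0],"delta_rot":[0,0,0]},
    {"delta_pos":[0.6,0,0],"delta_rot":[0,0,0]},
    {"delta_pos":[0.6,0,0],"delta_rot":[0,0,0]},
    {"delta_pos":[0.6,0,0],"delta_rot":[0,0,0]},
    {"delta_pos":[0.5,0,0],"delta_rot":[0,0,0]},
    {"delta_pos":[0.4,0,0],"delta_rot":[0,0,0]},
    {"delta_pos":[0.3,0,0],"delta_rot":[0,0,0]},
    {"delta_pos":[0.3,0,0],"delta_rot":[0,0,0]},
    {"delta_pos":[0.3,0,0],"delta_rot":[0,0,0]},
    {"delta_pos":[0.3,0,0],"delta_rot":[0,0,0]}
  ]
}}

```text
clock: 22.52
tcp_pos: [0.6006, 0.0459, 0.0411]
eef_rot: [-3.141, 0.001, 1.741]
force: [0.1, -1.4, -0.4]
finger_gap: 0.497
```

```bash
python3 st.py "[603.5,31.5,41,1.74]"; python3 meas.py e3; python3 ef.py e3 80 96
```

```text
p [600.59  45.86  41.15] r [-3.1412e+00  5.0000e-04  1.7406e+00] F [ 0.1 -1.4 -0.4] t 22.5167
tool dx,dy mm -14.65 0.44 dz 0.15
rot units x,y,z [-0.004  0.005  0.006]
[0.6006 0.0459 0.0411] [-3.1412e+00  5.0000e-04  1.7406e+00] [ 0.1 -1.4 -0.4]
front (array([2.76000e-02, 8.43732e+01]), np.int64(36), 48) fence (array([2.78000e-02, 9.14177e+01]), np.int64(44), 50)
75 left -40.2 right 109.8 stop 115.8
70 left -40.2 right 110.8 stop 119.8
65 left -40.2 right 110.8 stop 115.8
60 left -39.2 right 110.8 stop 115.8
```

Call:
{"method": "apply_moves", "body": {
  "moves": [
    {"delta_pos":[0.3,0,0],"delta_rot":[0,0,0]},
    {"delta_pos":[0.3,0,0],"delta_rot":[0,0,0]},
    {"delta_pos":[0.3,0,0],"delta_rot":[0,0,0]},
    {"delta_pos":[0.3,0,0],"delta_rot":[0,0,0]},
    {"delta_pos":[0.3,0,0],"delta_rot":[0,0,0]},
    {"delta_pos":[0.3,0,0],"delta_rot":[0,0,0]},
    {"delta_pos":[0.3,0,0],"delta_rot":[0,0,0]},
    {"delta_pos":[0.3,0,0],"delta_rot":[0,0,0]},
    {"delta_pos":[0.3,0,0],"delta_rot":[0,0,0]},
    {"delta_pos":[0.3,0,0],"delta_rot":[0,0,0]}
  ]
}}

```text
clock: 23.4
tcp_pos: [0.601, 0.0469, 0.042]
eef_rot: [3.141, 0.004, 1.74]
force: [-0.1, -3.3, 1.5]
finger_gap: 0.505
```

It is blocked at the fence with 3.3 N of push. Now I go round to the −x end to push towards the stop.

Call:
{"method": "apply_moves", "body": {
  "moves": [
    {"delta_pos":[-4,0,0],"delta_rot":[0,0,0]},
    {"delta_pos":[-4,0,-4],"delta_rot":[0,0,0]},
    {"delta_pos":[0,0,-12],"delta_rot":[0,0,0]},
    {"delta_pos":[0,-17,-8],"delta_rot":[0,0,0]},
    {"delta_pos":[8.5,-17,0],"delta_rot":[0,0,0]},
    {"delta_pos":[8.5,-17,0],"delta_rot":[0,0,0]},
    {"delta_pos":[8.5,-17,0],"delta_rot":[0,0,0]},
    {"delta_pos":[8.5,-17,0],"delta_rot":[0,0,0]},
    {"delta_pos":[8.5,-17,0],"delta_rot":[0,0,0]},
    {"delta_pos":[8.5,-17,0],"delta_rot":[0,0,0]}
  ]
}}

```text
clock: 24.23
tcp_pos: [0.4752, 0.071, 0.0675]
eef_rot: [3.137, -0.003, 1.737]
force: [0.1, -0.0, -0.5]
finger_gap: 0.5
```

```bash
python3 - <<'E'
from h import *
R=np.array([[np.cos(A),-np.sin(A)],[np.sin(A),np.cos(A)]]); print("target",(O+R@[-.080,.0605])*1e3); p=robot.observe()["tcp_pos"]; print("local",R.T@(p[:2]-O)*1e3)
E
python3 st.py "[477.3,68.8,50,1.74]"; python3 meas.py e4; python3 ef.py e4 82 92; python3 pts.py e4 | tail -12 | cut -c1-60
```

```text
target [477.34036187  68.7446186 ]
local [-81.84572962  62.99574136]
p [475.16  70.96  67.52] r [ 3.1369e+00 -2.9000e-03  1.7368e+00] F [ 0.1 -0.  -0.5] t 24.2333
tool dx,dy mm -2.48 1.75 dz 17.52
rot units x,y,z [ 0.045 -0.027 -0.03 ]
[0.4752 0.071  0.0675] [ 3.1369e+00 -2.9000e-03  1.7368e+00] [ 0.1 -0.  -0.5]
front (array([1.96000e-02, 8.47331e+01]), np.int64(24), 34) fence (array([2.85000e-02, 9.16976e+01]), np.int64(27), 32)
75 left -40.2 right 95.0 stop 95.0
70 left -40.2 right 95.0 stop 95.0
65 left -40.2 right 95.0 stop 95.0
60 left -53.2 right 95.0 stop 95.0
34 y100->60: 113 121 137 137 135 116 119 133 152 157 162 162
46 y100->60: 133 132 138 132 128 117 120 122 156 159 161 161
58 y100->60: 130 133 134 130 121 109 115 156 156 156 158 158
70 y100->60: 0 0 0 0 0 0 0 0 67 172 159 156 152 152 154 155 
82 y100->60: 0 0 0 0 0 0 0 0 0 0 0 0 0 0 0 0 0 0 0 0
94 y100->60: 0 0 0 0 0 0 0 0 0 0 0 0 0 0 0 0 0 0 0 0
106 y100->60: 0 0 0 0 0 0 0 0 0 0 0 0 0 0 0 0 0 0 0 0
118 y100->60: 0 0 0 0 0 0 0 0 0 0 0 0 0 0 0 0 0 0 0 0
78 x-60->-20 69 67 63 60 61 52 53 68 53 56 123 144 144 145 1
72 x-60->-20 79 79 82 78 81 70 69 66 56 57 113 140 142 143 1
66 x-60->-20 61 56 62 61 63 61 58 56 48 53 107 144 146 156 1
60 x-60->-20 81 84 24 40 139 134 136 74 59 62 112 159 162 16
```

Call:
{"method": "apply_moves", "body": {
  "moves": [
    {"delta_pos":[-1,0,3],"delta_rot":[0.01,-0.01,-0.01]},
    {"delta_pos":[-1,0,3],"delta_rot":[0.01,-0.01,-0.01]},
    {"delta_pos":[-0.5,0,4],"delta_rot":[0.01,-0.01,-0.01]},
    {"delta_pos":[0,0,4],"delta_rot":[0.01,0,0]},
    {"delta_pos":[0,0,4],"delta_rot":[0.01,0,0]},
    {"delta_pos":[0,0,3],"delta_rot":[0,0,0]},
    {"delta_pos":[0,0,2],"delta_rot":[0,0,0]},
    {"delta_pos":[0,0,0.5],"delta_rot":[0,0,0]},
    {"delta_pos":[0,0,0],"delta_rot":[0,0,0]},
    {"delta_pos":[0,0,0],"delta_rot":[0,0,0]}
  ]
}}

```text
clock: 25.12
tcp_pos: [0.4727, 0.0695, 0.0406]
eef_rot: [-3.136, -0.003, 1.74]
force: [-0.4, -0.5, 0.1]
finger_gap: 0.503
```

```bash
python3 st.py "[475.3,68.4,41.3,1.74]"
```

```text
p [472.73  69.49  40.64] r [-3.1359e+00 -2.7000e-03  1.7400e+00] F [-0.4 -0.5  0.1] t 25.1167
tool dx,dy mm -1.5 2.35 dz -0.66
rot units x,y,z [-0.054 -0.026  0.   ]
```

Call:
{"method": "apply_moves", "body": {
  "moves": [
    {"delta_pos":[-0.5,1,0],"delta_rot":[-0.01,-0.01,0]},
    {"delta_pos":[-0.5,1,0],"delta_rot":[-0.01,-0.01,0]},
    {"delta_pos":[-0.5,1,0],"delta_rot":[-0.01,0,0]},
    {"delta_pos":[0,1,0],"delta_rot":[-0.01,0,0]},
    {"delta_pos":[0,1,0],"delta_rot":[-0.01,0,0]},
    {"delta_pos":[0,1,0],"delta_rot":[0,0,0]},
    {"delta_pos":[0,1,0],"delta_rot":[0,0,0]},
    {"delta_pos":[0,0.8,0],"delta_rot":[0,0,0]},
    {"delta_pos":[0,0.6,0],"delta_rot":[0,0,0]},
    {"delta_pos":[0,0.6,0],"delta_rot":[0,0,0]}
  ]
}}

```text
clock: 25.95
tcp_pos: [0.4835, 0.0695, 0.0415]
eef_rot: [3.14, 0.0, 1.74]
force: [0.5, 0.1, -0.1]
finger_gap: 0.502
```

```bash
python3 st.py "[484,68.4,41.3,1.74]"; python3 meas.py e5; python3 pts.py e5 | tail -4 | cut -c1-70
```

```text
p [483.46  69.53  41.53] r [3.1396e+00 1.0000e-04 1.7401e+00] F [ 0.5  0.1 -0.1] t 25.95
tool dx,dy mm -1.21 0.34 dz 0.23
rot units x,y,z [0.019 0.001 0.001]
[0.4835 0.0695 0.0415] [3.1396e+00 1.0000e-04 1.7401e+00] [ 0.5  0.1 -0.1]
78 x-60->-20 70 68 69 65 52 54 54 69 50 51 91 146 147 148 145 145 148 
72 x-60->-20 69 70 73 71 60 83 85 74 50 49 78 140 142 142 140 141 143 
66 x-60->-20 54 46 47 50 24 37 137 135 136 39 46 144 142 145 145 145 1
60 x-60->-20 64 60 62 65 29 24 38 111 135 135 91 47 42 116 142 143 141
```

Call:
{"method": "apply_moves", "body": {
  "moves": [
    {"delta_pos":[0,0.6,0],"delta_rot":[0,0,0]},
    {"delta_pos":[0,0.6,0.1],"delta_rot":[0,0,0]},
    {"delta_pos":[0,0.6,0.1],"delta_rot":[0,0,0]},
    {"delta_pos":[0,0.6,0.1],"delta_rot":[0,0,0]},
    {"delta_pos":[0,0.6,0],"delta_rot":[0,0,0]},
    {"delta_pos":[0,0.6,0],"delta_rot":[0,0,0]},
    {"delta_pos":[0,0.6,0],"delta_rot":[0,0,0]},
    {"delta_pos":[0,0.6,0],"delta_rot":[0,0,0]},
    {"delta_pos":[0,0.5,0],"delta_rot":[0,0,0]},
    {"delta_pos":[0,0.4,0],"delta_rot":[0,0,0]}
  ]
}}

```text
clock: 26.83
tcp_pos: [0.4896, 0.0706, 0.0411]
eef_rot: [3.14, 0.0, 1.74]
force: [-1.0, -0.2, -0.2]
finger_gap: 0.501
```

```bash
python3 st.py "[484,68.4,41.3,1.74]"; python3 meas.py e6; python3 pts.py e6 | tail -4 | cut -c1-70
```

```text
p [489.61  70.61  41.08] r [3.1398 0.     1.7401] F [-1.  -0.2 -0.2] t 26.8333
tool dx,dy mm -1.23 -5.9 dz -0.22
rot units x,y,z [0.017 0.    0.001]
[0.4896 0.0706 0.0411] [3.1398 0.     1.7401] [-1.  -0.2 -0.2]
78 x-60->-20 72 69 64 66 57 50 47 68 52 44 93 145 145 145 144 145 145 
72 x-60->-20 69 70 73 69 69 68 69 53 107 112 105 143 143 143 142 142 1
66 x-60->-20 55 53 63 70 54 55 57 24 37 131 134 134 36 34 120 143 145 
60 x-60->-20 81 82 68 64 59 62 63 23 24 30 80 134 135 119 42 43 79 141
```

Call:
{"method": "apply_moves", "body": {
  "moves": [
    {"delta_pos":[0,0.5,0],"delta_rot":[0,0,0]},
    {"delta_pos":[0,0.5,0],"delta_rot":[0,0,0]},
    {"delta_pos":[0,0.5,0],"delta_rot":[0,0,0]},
    {"delta_pos":[0,0.5,0],"delta_rot":[0,0,0]},
    {"delta_pos":[0,0.5,0],"delta_rot":[0,0,0]},
    {"delta_pos":[0,0.5,0],"delta_rot":[0,0,0]},
    {"delta_pos":[0,0.4,0],"delta_rot":[0,0,0]},
    {"delta_pos":[0,0.4,0],"delta_rot":[0,0,0]},
    {"delta_pos":[0,0.4,0],"delta_rot":[0,0,0]},
    {"delta_pos":[0,0.4,0],"delta_rot":[0,0,0]}
  ]
}}

```text
clock: 27.72
tcp_pos: [0.4935, 0.0715, 0.0408]
eef_rot: [-3.141, -0.0, 1.74]
force: [0.3, -0.1, 0.5]
finger_gap: 0.5
```

```bash
python3 st.py "[484,68.4,41.3,1.74]"; python3 meas.py e7; python3 pts.py e7 | tail -4 | cut -c1-70
```

```text
p [493.49  71.45  40.77] r [-3.1411e+00 -3.0000e-04  1.7403e+00] F [ 0.3 -0.1  0.5] t 27.7167
tool dx,dy mm -1.41 -9.87 dz -0.53
rot units x,y,z [-0.005 -0.003  0.003]
[0.4935 0.0715 0.0408] [-3.1411e+00 -3.0000e-04  1.7403e+00] [ 0.3 -0.1  0.5]
78 x-60->-20 70 68 70 62 58 54 50 67 70 61 52 50 128 144 146 146 145 1
72 x-60->-20 71 68 69 72 72 68 71 70 69 42 133 133 135 142 142 142 142
66 x-60->-20 49 51 52 56 60 64 53 56 56 23 32 126 134 134 49 45 90 143
60 x-60->-20 84 83 83 80 64 63 64 62 63 20 25 32 81 136 134 130 50 47
```

Call:
{"method": "apply_moves", "body": {
  "moves": [
    {"delta_pos":[0,0.4,-0.05],"delta_rot":[0,0,0]},
    {"delta_pos":[0,0.4,-0.05],"delta_rot":[0,0,0]},
    {"delta_pos":[0,0.4,0],"delta_rot":[0,0,0]},
    {"delta_pos":[0,0.4,0],"delta_rot":[0,0,0]},
    {"delta_pos":[0,0.4,0],"delta_rot":[0,0,0]},
    {"delta_pos":[0,0.3,0],"delta_rot":[0,0,0]},
    {"delta_pos":[0,0.3,0],"delta_rot":[0,0,0]},
    {"delta_pos":[0,0.3,0],"delta_rot":[0,0,0]},
    {"delta_pos":[0,0.3,0],"delta_rot":[0,0,0]},
    {"delta_pos":[0,0.3,0],"delta_rot":[0,0,0]}
  ]
}}

```text
clock: 28.6
tcp_pos: [0.4947, 0.072, 0.0402]
eef_rot: [-3.136, -0.001, 1.741]
force: [-2.7, -0.8, 1.1]
finger_gap: 0.5
```

```bash
python3 st.py "[484,68.4,41.3,1.74]"; python3 meas.py e8; python3 pts.py e8 | tail -4 | cut -c1-70
```

```text
p [494.72  72.04  40.22] r [-3.1359e+00 -1.1000e-03  1.7406e+00] F [-2.7 -0.8  1.1] t 28.6
tool dx,dy mm -1.77 -11.18 dz -1.08
rot units x,y,z [-0.054 -0.01   0.005]
[0.4947 0.072  0.0402] [-3.1359e+00 -1.1000e-03  1.7406e+00] [-2.7 -0.8  1.1]
78 x-60->-20 71 71 68 61 55 55 49 62 70 70 63 49 63 148 144 144 145 14
72 x-60->-20 71 69 70 70 70 67 70 70 70 39 51 135 135 140 141 144 142 
66 x-60->-20 52 53 53 62 68 63 53 56 58 41 21 36 139 135 135 41 42 80 
60 x-60->-20 82 83 82 82 79 64 61 62 64 51 29 24 38 120 135 135 110 51
```

Call:
{"method": "apply_moves", "body": {
  "moves": [
    {"delta_pos":[0,0.3,-0.2],"delta_rot":[-0.02,0,0]},
    {"delta_pos":[0,0.3,-0.2],"delta_rot":[-0.02,0,0]},
    {"delta_pos":[0,0.3,-0.2],"delta_rot":[-0.02,0,0]},
    {"delta_pos":[0,0.3,-0.1],"delta_rot":[-0.01,0,0]},
    {"delta_pos":[0,0.3,-0.1],"delta_rot":[-0.01,0,0]},
    {"delta_pos":[0,0.3,-0.1],"delta_rot":[-0.01,0,0]},
    {"delta_pos":[0,0.3,-0.1],"delta_rot":[-0.01,0,0]},
    {"delta_pos":[0,0.3,-0.1],"delta_rot":[-0.01,0,0]},
    {"delta_pos":[0,0.3,-0.1],"delta_rot":[-0.01,0,0]},
    {"delta_pos":[0,0.3,-0.1],"delta_rot":[-0.01,0,0]}
  ]
}}

```text
clock: 29.48
tcp_pos: [0.4947, 0.0722, 0.0401]
eef_rot: [3.139, -0.002, 1.741]
force: [-4.5, -2.0, -0.9]
finger_gap: 0.501
```

```bash
python3 st.py "[484,68.4,41.3,1.74]"; python3 meas.py e9; python3 pts.py e9 | tail -4 | cut -c1-70
```

```text
p [494.75  72.18  40.1 ] r [ 3.1392e+00 -1.6000e-03  1.7409e+00] F [-4.5 -2.  -0.9] t 29.4833
tool dx,dy mm -1.91 -11.23 dz -1.2
rot units x,y,z [ 0.023 -0.015  0.009]
[0.4947 0.0722 0.0401] [ 3.1392e+00 -1.6000e-03  1.7409e+00] [-4.5 -2.  -0.9]
78 x-60->-20 67 69 65 67 54 56 50 63 70 67 61 51 63 147 145 146 145 14
72 x-60->-20 68 68 70 73 68 68 69 69 68 40 48 133 135 140 144 141 142 
66 x-60->-20 54 59 59 64 70 64 60 56 54 43 20 39 139 135 136 40 44 70 
60 x-60->-20 83 84 87 80 82 63 62 60 61 57 21 22 33 116 133 135 117 49
```

Firm at the stop (4.9 N). I back off, lift, and inspect from above.

Call:
{"method": "apply_moves", "body": {
  "moves": [
    {"delta_pos":[0,-4,0],"delta_rot":[0,0,0]},
    {"delta_pos":[0,-4,-2],"delta_rot":[0,0,0]},
    {"delta_pos":[0,0,-20],"delta_rot":[0,0,0]},
    {"delta_pos":[0,0,-25],"delta_rot":[0,0,0]},
    {"delta_pos":[-14,0,-10],"delta_rot":[0,0,0]},
    {"delta_pos":[-15,28,0],"delta_rot":[0,0,0]},
    {"delta_pos":[-15,28,0],"delta_rot":[0,0,0]},
    {"delta_pos":[-15,28,0],"delta_rot":[0,0,0]},
    {"delta_pos":[0,22,0],"delta_rot":[0,0,0]},
    {"delta_pos":[0,0,0],"delta_rot":[0.01,0,0]}
  ]
}}

```text
clock: 30.37
tcp_pos: [0.6134, 0.0297, 0.1091]
eef_rot: [3.111, 0.002, 1.741]
force: [0.2, -0.4, 0.7]
finger_gap: 0.5
```

```bash
python3 st.py "[599.5,32.9,60,1.74]"; python3 meas.py g1; python3 ef.py g1 78 95; python3 pts.py g1
python3 - <<'E'
from h import *
c=dict(np.load("/tmp/g1.npz")); a=rect(c,.046); cv2.imwrite("pics/g1r.png",cv2.resize(a[0:600],(800,533)))
E
```

```text
p [613.38  29.73 109.08] r [3.1110e+00 2.3000e-03 1.7409e+00] F [ 0.2 -0.4  0.7] t 30.3667
tool dx,dy mm 5.48 -13.15 dz 49.08
rot units x,y,z [0.292 0.022 0.008]
[0.6134 0.0297 0.1091] [3.1110e+00 2.3000e-03 1.7409e+00] [ 0.2 -0.4  0.7]
front (array([-3.44000e-02,  8.89641e+01]), np.int64(37), 49) fence (array([3.04000e-02, 9.12515e+01]), np.int64(49), 52)
75 left -35.2 right 110.8 stop 115.8
70 left -35.2 right 111.8 stop 115.8
65 left -35.2 right 111.8 stop 115.8
60 left -35.2 right 111.8 stop 115.8
-50 y100->60: 168 167 169 166 162 84 60 57 59 60 60 64 67 81 80 80 81 78 58 81
-38 y100->60: 168 166 166 165 163 70 62 62 60 60 64 65 79 81 80 80 74 76 69 80
-26 y100->60: 167 166 171 166 161 95 130 128 122 174 172 172 171 172 170 174 173 174 172 170
-14 y100->60: 165 167 171 164 145 118 128 129 169 171 171 175 172 173 170 173 175 174 170 171
-2 y100->60: 166 165 168 164 123 128 131 134 168 171 172 174 170 169 171 173 173 172 169 173
10 y100->60: 111 125 124 120 88 128 131 124 126 125 173 175 173 170 171 171 172 170 170 170
22 y100->60: 59 171 155 162 82 129 129 139 167 169 174 173 172 
[... 709 characters left out ...]
8 145 142 145 141 136 137 136 128 130 129 107 119 120 98
78 x-60->-20 62 61 60 60 62 64 63 61 63 70 63 65 74 174 174 171 174 172 174 174 | x90->125 151 145 146 147 144 143 144 143 142 141 129 98 97 66 137 147 150 141
72 x-60->-20 81 79 82 81 82 80 79 82 81 81 80 80 61 170 168 172 171 170 169 171 | x90->125 144 145 145 145 145 145 145 144 144 147 146 132 105 67 130 141 136 111
66 x-60->-20 78 80 79 79 78 78 79 77 77 77 75 76 49 177 174 175 173 174 173 173 | x90->125 146 145 145 145 144 144 144 145 143 145 144 119 100 68 119 121 84 102
60 x-60->-20 82 80 82 81 81 80 81 79 79 77 80 83 56 181 172 171 172 171 171 173 | x90->125 148 146 147 151 149 149 150 150 150 149 150 110 106 67 92 103 103 102
```

View pics/g1r.png

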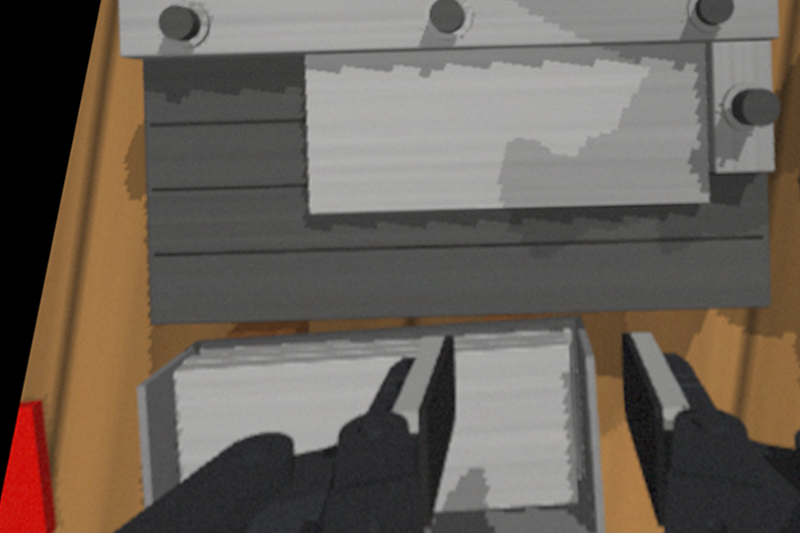

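The blank sits in the corner: its top edge runs against the fence (row 55→45), its right end against the stop (column 708), and the pile is neat in the tray. One numeric check of the free edges.

```bash
python3 - <<'E'
from h import *
c=dict(np.load("/tmp/g1.npz")); b=rect(c,.046); t=rect(c,.052); a=rect(c,.040)
bk=edge(b,0,-30,110,20,45,1); fe=edge(t,0,-90,90,83,100,1); lf=edge(b,1,38,85,-42,-28,1); st=edge(t,1,52,85,108,124,1); gr=edge(a,0,-90,130,10,25,-1); pm=edge(a,1,20,70,-108,-92,-1)
for n,e in zip(("back","fence","left","stop","groove","plate -x"),(bk,fe,lf,st,gr,pm)): print(n,np.round(e,4))
x=40;print("depth at x=-30,40,110",[round((np.polyval(fe[:2],x)-np.polyval(bk[:2],x))*.9996,2) for x in(-30,40,110)],"length y=60,75",[round((np.polyval(st[:2],y)-np.polyval(lf[:2],y))*.9996,2) for y in(60,75)])
E
```

```text
back [2.77000e-02 3.09847e+01 7.01000e-02 1.00000e+00]
fence [3.1600e-02 9.1502e+01 8.7500e-02 9.6670e-01]
left [-2.78000e-02 -3.32905e+01  9.48000e-02  1.00000e+00]
stop [-2.120000e-02  1.168758e+02  7.030000e-02  1.000000e+00]
groove [ 0.0289 14.6825  0.0769  1.    ]
plate -x [ -0.2239 -93.9658   0.9276   0.7059]
depth at x=-30,40,110 [np.float64(60.37), np.float64(60.65), np.float64(60.93)] length y=60,75 [np.float64(150.5), np.float64(150.6)]
```

```bash
python3 - <<'E'
from h import *
c=cams.camera("top"); d=dict(np.load("/tmp/top0.npz"))
df=cv2.absdiff(c["frame"],d["frame"]).max(2)
for n,(u0,u1,v0,v1) in dict(hammer=(138,190,140,252),mug=(196,230,92,138),punch=(232,284,114,136),reds=(293,382,110,320)).items(): print(n,(df[v0:v1,u0:u1]>60).mean().round(3))
# pile: second blank's left/back edges now, wrist view
w=dict(np.load("/tmp/g1.npz")); b=rect(w,.0435)
print("blank_2 front",np.round(edge(b,0,-70,-10,-40,-12,-1),3),"left",np.round(edge(b,1,-60,-35,-92,-74,1),3),"right",np.round(edge(b,1,-60,-35,55,75,-1),3))
print(robot.observe()["force"].round(1)); robot.sign_off()
E
```

```text
hammer 0.0
mug 0.131
punch 0.75
reds 0.031
blank_2 front [  0.043 -18.319   0.194   0.8  ] left [-4.4000e-02 -8.7578e+01  6.6000e-02  1.0000e+00] right [2.0000e-02 6.3562e+01 3.1700e-01 6.6700e-01]
[-0.9  0.6 -0.4]
the job is handed in; nothing more can be done
```

I slid the top blank flat off the pile onto the plate and handed the job in at about 30 s. Three of my last checks leave something open: the hundredths of fit, the bystanders and the pile.

**How it was done:**
- I dragged it with both fingertips, half open, pressing at about 5–9 N at each reading.
- It crept and turned under the fingers, so I corrected its yaw on the way.
- I then lifted off, pushed its free −y edge against the fence (3.3 N at the last reading) and its −x end against the stop (4.9 N), and backed away.

**Last checks:**
- **Fit:** both pushes stopped moving at contact. The last wrist picture shows the blank in the corner with no gap I could see.
- **Squareness:** its yaw is within about 1–4 mrad of the plate, depending on which plate line it is compared with. Its far edges lie 60.4–60.9 mm from the fence and 150.5–150.6 mm from the stop, against 60 and 150 mm when snug. The extra half millimetre or so is about what I can measure.
- **Bystanders:** the top-view comparison shows the hammer unchanged. It differs over the punch (75 % of pixels) and partly over the mug (13 %). I put this down to the arm and its shadow, since the fingers never went near them, but I did not confirm it.
- **Pile:** it looks neat in the tray. The fits on the second blank's edges were poor and their slopes disagree, so they do not prove to the millimetre that it stayed put.
- **Press force:** it was below the suggested 10–16 N at each reading. I have no readings between calls, so short peaks are unknown.

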